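# Load culture dishes into a time-lapse plate imager

### The arm

A 6-joint arm with a two-finger parallel gripper is mounted at the origin on a cart in front of the work surface, level with it; the furniture and walls round the work are solid. World frame = base frame: x ahead of the robot, y to its left, z up, the work surface at z = 0. Lengths are in mm, angles in degrees, forces in N, time in s.
With the tool pointing down it reaches from about 375 to 975 mm from the base axis. Payload 3.8 kg.
Tool frame: the origin (TCP) lies midway between the tips of the shut fingers; the grasp point (between the pads) lies 19 mm behind it (r.hold_point_z is the distance from the TCP to the grasp point, in mm); z points along the fingers, y is the line along which they close (so a half turn about z gives the same grasp; the last joint's range is limited). The gripper opens to 85 mm and grips with 20 to 120 N. Pads are 22 mm wide; open, the fingers measure 114 mm over their backs; the gripper's body (76 mm by 85 mm) begins 54 mm behind the grasp point. The pads swing forward as they close: fully open they stand 13 mm farther back than shut.
Start: joints at [66.698, 15.12, 91.902, -0, 72.978, -2.114], TCP at [243.962, 629.365, 231.28] pointing down, gripper open.
Joint ranges: [-150.88, 150.88], [-54.13, 125.18], [17.81, 147.31], [-75.09, 255.09], [0, 152.58], [-146.25, 146.25]. Speed limits (degrees/s): [147.25, 147.25, 180, 180, 180, 180].

### API

Orientations are given as [roll, pitch, yaw] about the fixed x, y, z axes, in that order (R = Rz(yaw) Ry(pitch) Rx(roll)).
In Python, from bench import r gives the robot as it stands.
- The arm moves only by the tool carry_out, never from a script. Its argument "targets" is a list that holds one entry, the list of rows, each a list of 7 numbers: the shift along the tool's x, y, z as a fraction of full scale, then the turn, a rotation vector about the tool's x, y, z as a fraction of full scale, then the opening, from -1 (shut) to 1 (fully open), so that 0 is half open. In form: [[[tx, ty, tz, ax, ay, az, hand], ...]]. A call has 1 to 10 rows; each row shifts and turns the commanded pose from where the row before left it, along the tool's axes as they then stand; what a row does not reach is not made up. Full scale, the value 1, is 0.05 m for a shift and 0.12 rad for a turn. A row lasts 1/8 s, in which the tool goes at most 62.5 mm and 10.7 degrees, less where a joint would pass 70% of its speed; a pose out of reach is approached as far as the arm can. A call with a number of a shift or a turn outside -1 to 1 is refused whole. A call with a gripper value outside its range is refused whole. The fingers move at their own pace and stop on an object; "newtons" is the grip in N (left out, the last holds). Time passes only in rows, so rows that do not move let the fingers close. It gives the time, the measured TCP pose, the force, the opening and the grip force at its end, in the units of the state.
- r.state(): the state, without advancing time (a new reading comes with each control period).
- r.read_camera(name): name is "scene" or "side" or "wrist"; returns a dict with "frame" (480x640x3 uint8, red, green, blue), "fx", "fy", "cx", "cy" (pixels), "distortion" ([k1, k2, p1, p2, k3] as OpenCV has them; the pictures are not rectified), "origin" and "attitude" of the camera in the world. Camera axes: x right, y up, looking along -z (the intrinsics and any distortion apply to the point x, -y, -z); pixel columns grow to the right and rows downward; lengths in mm; the calibration is good to about 2 mm. A picture is of the moment at which its call begins. There is no depth.
- r.finish_job(): hands the job in; it is judged then, once.
The state is a dict: "clock": time; "joint_pos": joint angles; "joint_vel": joint speeds; "joint_efforts": joint torques, N m; "eef_pos": TCP position; "eef_rot": TCP orientation; "wrist_force": force on the tool from outside, world axes, zero at the start; "ft_torque": the same for the moment, N m; "finger_gap": finger opening in mm; "finger_force": force on a finger pad.
Only numpy, scipy, OpenCV 4.12 (cv2) and the standard library are available. Lean on these libraries where they do the work, as an engineer would, in place of code of your own. Each camera call takes 0.05 s, during which the arm holds its last target. There are 200 camera calls.

### The job

Load the plate imager for its next time-lapse run. Swing the camera arm clear to its outer stop, press the release button so that the hood springs fully open, push the dish carrier home on the three balls of the nest, and put every culture dish that stands on the bench flat into a pocket of the carrier, one to a pocket. Then shut the hood until it latches and swing the camera back over the window to its inner stop, never letting the hood strike the camera and leaving the rubber stopper and the yellow clip where they are.

Things in the scene. Friction and masses are not known exactly. Their poses are not given: they have to be found in the camera images.
- imager: White plate imager fixed to the worktop, its console facing the robot's left: low base, white hood hinged opposite the console, camera on a swing arm. Origin: on the vertical nest axis, at the worktop; x from console to hinge (robot's right), y away from the robot, z up. Base from x -74 to +108 mm, 178 mm wide, rim 36 mm high, floor at 12 mm; console to x -124 mm, 184 mm wide, 33 mm high.
- nest_seat (a point): On the nest axis, 20.3 mm above the worktop, imager's axes: where the carrier's origin comes when fully home. The nest: three 16 mm steel balls, centres 18 mm above the worktop and 60 mm from the axis, the first toward the imager's +x, the others 120 degrees either way. Three small sprung jaws round the axis close on the carrier's stud; they reach up to 38 mm above the worktop.
- carrier: Aluminium dish carrier, 0.3 kg: trefoil plate of three lobes (radius 37 mm, centres 46 mm out), 19 to 23 mm above the origin, on three feet 60 mm out under the lobes, each with a radial vee groove (18 mm wide, 9 mm deep) below. A stud with a 12 mm ball head hangs under the middle. Origin: centre of the underside, level with the feet; z up, x toward pocket 0.
- carrier_knob (a point): Middle of the carrier's black round knob (20 mm diameter, 41 to 59 mm above the carrier's origin). To seat it, set the vees over the balls, any of three ways round (within 4 mm and 4 degrees they centre it); the jaws are met 12 mm above home, yield to about 5 to 10 N pushed down, and draw the plate down over the last 5 mm. About 12 N lifts it out.
- pocket0 (a point): Centre of the carrier's first pocket on the plate's top face, 46 mm from the carrier's centre toward its x. A pocket has three tapered pins 9 mm high, 34.5 mm from its centre: one outward, two at 140 degrees either side of outward; 1.4 mm play to each pin. Fingers that close square to the line from the carrier's centre pass between them.
- pocket1 (a point): Centre of the second pocket, 120 degrees counter-clockwise from the first seen from above.
- pocket2 (a point): Centre of the third pocket, 240 degrees counter-clockwise from the first.
- dish0: Round shallow culture dish with lid, 61 mm diameter, 16 mm high, 30 g, standing flat on the bench. Origin: centre of its underside, z up. Grasp it across the rim. May be absent.
- dish1: Second culture dish, same size. May be absent.
- dish2: Third culture dish, same size. May be absent.
- lid (a joint): Hood's hinge, rad: 0 shut and latched, 1.5 at the open stop, hood upright beyond the base. Once unlatched a spring drives it open with 1.5 to 2.5 N at the lip. The hood is a box 176 mm deep, 178 mm wide, 54 mm high with a clear window on top; it turns about the line through lid_hinge along the imager's y. Pushing the lip down to 0, 5 to 10 N at the end, latches it.
- lid_hinge (a point): Middle of the hood's hinge line, 36 mm above the worktop, imager's axes.
- lid_lip (a point): Middle of the upper face of the hood's black pull lip. Hood shut: a tongue 60 mm wide, 8 mm thick, jutting 29 mm from the front wall; this point is 13 mm behind its front edge, 192 mm from the hinge line and 22 mm above it. It moves with the hood: its x axis points along the lip toward the hinge, its z axis out of the face, which looks to the robot's right when the hood is open.
- release_button (a joint): Travel of the release button, m: 0 out, 0.006 fully down. It springs back. The latch lets go at about 4 mm; fully down takes about 6 N.
- button_top (a point): Centre of the top face of the bright metal round release button, 24 mm diameter, at the console's end nearest the robot; press it straight down.
- camera_arm (a joint): Swing of the camera arm, rad: 0 at the inner stop, camera over the hood's window; 1.42 at the outer stop, beyond the console, clear of the hood; grows clockwise seen from above. It stays where it is left and takes 1 to 2 N at the camera.
- camera_pivot (a point): On the camera arm's vertical pivot axis, 135 mm above the worktop, imager's axes.
- camera_handle (a point): On the axis of the upright steel pin (14 mm diameter) on top of the camera, 134 mm from the pivot; the pin stands free from 153 to 186 mm above the worktop, this point is at 170 mm. The camera is a black box 50 x 50 mm from 111 to 151 mm, its lens reaches down to 99 mm; the shut hood's top is at 92 mm. It turns with the arm.
- stopper: Red-brown rubber stopper, 27 mm diameter, 24 mm high, a bystander in front of the bench meter. Origin: centre of its underside. The meter stands behind the dishes: front from world (0.51, 0.17) to (0.54, -0.10) m, 74 mm high, with a thin arm 210 mm high farther back.
- clip: Yellow plastic clip, 64 x 20 x 19 mm, a bystander in front of the meter. Origin: centre of its underside; length along its y. Room limits: a shelf overhangs the bench beyond world x 0.62 m, 0.55 m above it; behind and left of the carrier a gas analyser's head, 84 to 166 mm high, begins at world (0.54, 0.34) m.

How it is judged:
By the outcome, as a careful person would: the job done as asked, in the order asked, and still so for the second after the job is handed in, with the robot touching nothing.
Of dish0, dish1, dish2 only 2 to 3 are there at a start; the rules pass over those that are not, and their reading is None.
At some moment in a run one of dish0, dish1, dish2, carrier may be knocked a few centimetres aside while the robot is not near it.
Once in a run the grip may slacken for a moment while it holds something.
It also fails if it takes over 210 s, if anything falls off the work surface, if the arm or the gripper's body presses on something with over 40 N, if the wrist force passes 120 N, or if a joint passes its speed limit or range.

## Working session

There is one attempt and no reset: what is moved stays moved. The work goes in short steps, Python scripts to look and compute and a tool call to move; the robot and the scene stay as the last step left them, time stands still between calls to the robot, and variables do not carry over. Pictures are saved under pics/ and viewed, at most 14 in all, crops included, and the job is handed in when it is done.

Besides the shell and the picture viewer there is one more tool, called in YAML: its name, and indented under it one key for each argument. carry_out: Moves the arm, as the interface text tells. Its arguments: {"type":"object","properties":{"targets":{"type":"array","items":{"type":"array","items":{"type":"array","items":{"type":"number"}}}},"newtons":{"type":"number"}},"required":["targets"]}

```bash
ls; mkdir -p pics
cat > h.py <<'E'
import numpy as np,cv2
from scipy.spatial.transform import Rotation as R
from bench import r
def shot(n,fn=None):
    c=r.read_camera(n)
    if fn: cv2.imwrite('pics/'+fn,cv2.cvtColor(c['frame'],cv2.COLOR_RGB2BGR))
    return c
def att(c):
    a=np.array(c['attitude'],float)
    return a if a.shape==(3,3) else R.from_euler('xyz',a,degrees=True).as_matrix()
def K(c): return np.array([[c['fx'],0,c['cx']],[0,c['fy'],c['cy']],[0,0,1.]])
def ray(c,uv):
    p=cv2.undistortPoints(np.array(uv,float).reshape(-1,1,2),K(c),np.array(c['distortion'],float)).reshape(-1,2)
    d=np.c_[p[:,0],-p[:,1],-np.ones(len(p))]@att(c).T
    return np.array(c['origin'],float),d
def plane(c,uv,z):
    o,d=ray(c,uv); return o+d*((z-o[2])/d[:,2])[:,None]
def proj(c,P):
    q=(np.atleast_2d(P)-np.array(c['origin']))@att(c); q=q*[1,-1,-1]
    return cv2.projectPoints(q.reshape(-1,1,3),np.zeros(3),np.zeros(3),K(c),np.array(c['distortion'],float))[0].reshape(-1,2)
E
python3 - <<'E'
from h import *
for n in ['scene','side','wrist']:
    c=shot(n,n+'0.png'); print(n,c['fx'],c['cx'],c['cy'],c['distortion'],c['origin'],c['attitude'])
print(r.state())
E
```

```text
pics
scene 548.1601569941843 323.6823118807868 239.02285972650893 [-0.06748576  0.          0.          0.          0.        ] [-334.63624244 -510.12196812  876.6348292 ] [ 52.16269711  -0.80981455 -60.50970453]
side 491.9561597593394 314.2345001419648 234.25536614922936 [-0.13407824  0.          0.          0.          0.        ] [ -174.73257107 -1020.59036083   633.44454275] [ 67.21234517   0.85029763 -34.67324542]
wrist 344.9239142272019 319.53492836880224 236.09740586471986 [-0.01768742  0.          0.          0.          0.        ] [174.06813922 657.01147757 373.42008113] [-16.99258428   0.10685903  68.7958149 ]
{'clock': 0.15, 'joint_pos': array([ 6.66970714e+01,  1.51611307e+01,  9.19645813e+01, -9.28591496e-04,
        7.29789671e+01, -2.11366933e+00]), 'joint_vel': array([ 0.07179339, -0.07992907, -0.25078746, -0.11487031, -0.01517582,
       -0.03714787]), 'joint_efforts': array([ 5.05884800e-04, -5.15908849e+01, -3.67957234e+01,  4.63688173e-05,
        8.10641621e-03, -1.95525780e-05]), 'eef_pos': array([243.74700321, 628.82453341, 230.21358463]), 'eef_rot': array([-1.79895359e+02, -2.97397041e-03,  1.58811011e+02]), 'wrist_force': array([ 0.70619528, -0.32361511,  0.40701848]), 'ft_torque': array([-0.03733066,  0.02503546, -0.01800486]), 'finger_force': 0.0, 'finger_gap': 85.53273587786028}
```

View pics/scene0.png

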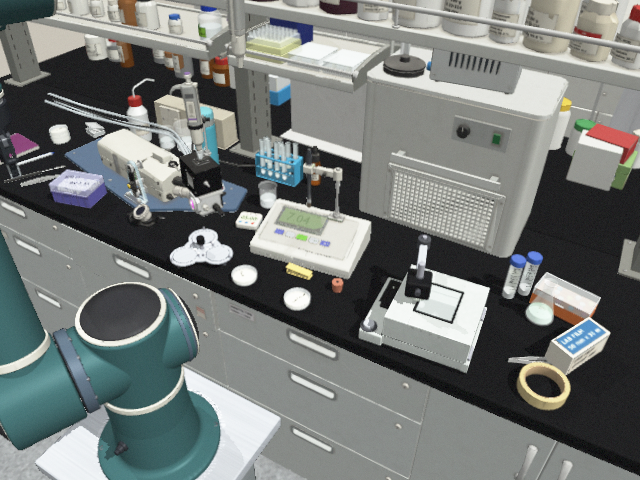

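View pics/side0.png

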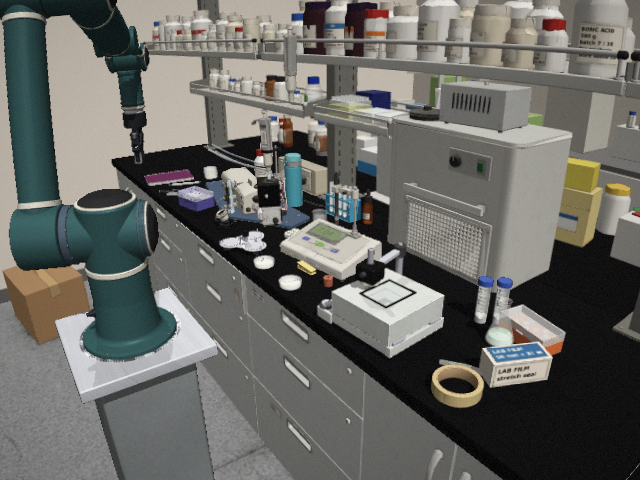

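Scene view: carrier near (202,247), dishes (244,275) and (297,299), clip (300,270), stopper (337,285), imager around (430,310), button (370,325). I'll zoom in.

Run:
```python
import cv2,numpy as np
a=cv2.imread('pics/scene0.png')
u=cv2.resize(a[215:315,160:350],None,fx=4,fy=3,interpolation=3)
l=cv2.resize(a[225:375,350:620],None,fx=2.96,fy=3,interpolation=3)[:, :760]
cv2.imwrite('pics/z1.png',cv2.resize(a[225:375,350:600],None,fx=3.2,fy=3.2,interpolation=3))
cv2.imwrite('pics/z2.png',cv2.resize(a[215:315,160:350],None,fx=4.2,fy=4.2,interpolation=3)[:,:798])
```

```text
(no output)
```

View pics/z1.png

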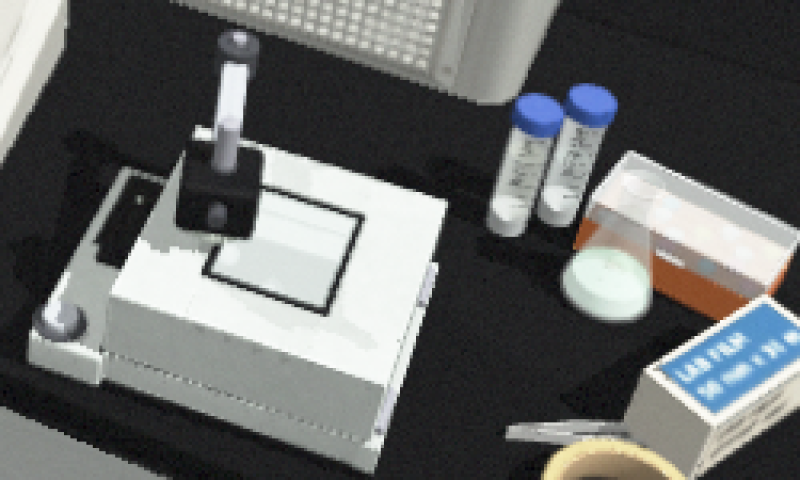

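View pics/z2.png

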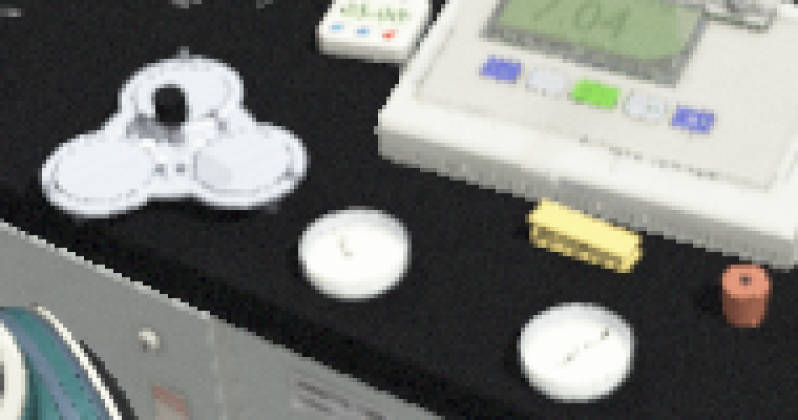

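Two dishes are present (z2: (355,250) and (577,350)); the green item is a flask. Imager hood top corners in z1 are about (110,297), (383,383), (447,203); camera pin top is at (228,120) and button at (60,318). Next I'll measure positions.

```bash
cat >> h.py <<'E'
def tri(cs,uvs):
    A=np.zeros((3,3));b=np.zeros(3)
    for c,uv in zip(cs,uvs):
        o,d=ray(c,[uv]); d=d[0]/np.linalg.norm(d[0]); M=np.eye(3)-np.outer(d,d); A+=M;b+=M@o
    return np.linalg.solve(A,b)
def blobs(c,lo,hi,roi,amin=30):
    h=cv2.cvtColor(c['frame'],cv2.COLOR_RGB2HSV); m=cv2.inRange(h,np.array(lo),np.array(hi))
    k=np.zeros_like(m); x0,y0,x1,y1=roi; k[y0:y1,x0:x1]=m[y0:y1,x0:x1]
    cn,_=cv2.findContours(k,cv2.RETR_EXTERNAL,cv2.CHAIN_APPROX_NONE)
    return [q for q in cn if cv2.contourArea(q)>amin]
def circ(c,q,z):
    p=plane(c,q.reshape(-1,2),z)[:,:2]; (x,y),rad=cv2.minEnclosingCircle(p.astype(np.float32)); return x,y,rad
E
python3 - <<'E'
from h import *
np.set_printoptions(precision=1,suppress=True)
c=shot('scene'); s=shot('side','side1.png')
z1=lambda *p:[(x/3.2+350,y/3.2+225) for x,y in p]
T=plane(c,z1((110,297),(383,383),(447,203)),92)
print('hoodtop',T, T[1]-T[0],T[2]-T[1])
print('base bottom near right',plane(c,z1((375,472)),0))
print('button',plane(c,z1((62,314)),38), 'pintop',plane(c,z1((228,120)),186),'pivot',plane(c,z1((238,36)),135))
print('knob',plane(c,[(200.5,238.5)],57))
for nm,cc,roi in(('scene',c,(160,225,330,315)),('side',s,(215,225,315,295))):
    for q in blobs(cc,(0,0,110),(179,70,255),roi):
        m=cv2.moments(q);print(nm,'uv',m['m10']/m['m00'],m['m01']/m['m00'],'area',cv2.contourArea(q),'z16',circ(cc,q,14),'z23 cen',plane(cc,[(m['m10']/m['m00'],m['m01']/m['m00'])],23)[0])
    for q in blobs(cc,(0,0,0),(179,255,60),(190,225,215,250) if nm=='scene' else (225,225,270,255),5):
        m=cv2.moments(q);print(nm,'dark',m['m10']/m['m00'],m['m01']/m['m00'],m['m00'])
a=cv2.imread('pics/side1.png')
A=cv2.resize(a[235:355,310:450],None,fx=4,fy=4,interpolation=3);B=cv2.resize(a[222:300,212:312],None,fx=5.6,fy=5.6,interpolation=3)
cv2.imwrite('pics/z3.png',A)
E
```

```text
hoodtop [[ 390.1 -250.8   92. ]
 [ 407.  -420.5   92. ]
 [ 580.4 -409.2   92. ]] [  16.9 -169.6    0. ] [173.3  11.3   0. ]
base bottom near right [[ 420.1 -428.5    0. ]]
button [[ 410.2 -212.2   38. ]] pintop [[ 476.1 -282.4  186. ]] pivot [[ 624.9 -238.1  135. ]]
knob [[439.  258.9  57. ]]
scene uv 165.0167189132706 303.423197492163 area 159.5 z16 (264.5052185058594, 213.15811157226562, 48.8106803894043) z23 cen [248.7 207.9  23. ]
scene uv 296.8094744121715 298.3025587828492 area 482.0 z16 (418.07977294921875, -28.454477310180664, 37.662742614746094) z23 cen [410.2 -34.   23. ]
scene uv 200.52746187075726 297.28378735784185 area 1890.5 z16 (339.89703369140625, 157.87843322753906, 150.91357421875) z23 cen [303.9 152.9  23. ]
scene uv 243.91259435836312 274.82399682161304 area 419.5 z16 (422.4447937011719, 120.6414794921875, 37.79977035522461) z23 cen [414.4 114.   23. ]
scene uv 201.42108775442108 249.3971749527305 area 1498.5 z16 (452.53826904296875, 271.53680419921875, 87.57979583740234) z23 cen [437.9 260.5  23. ]
scene uv 292.9969088098918 244.26601408208828 area 2911.5 z16 (5
[... 255 characters left out ...]
3727416992, 43.25635528564453) z23 cen [410.7 -46.7  23. ]
side uv 263.65627498001595 261.6898481215028 area 208.5 z16 (427.44720458984375, 116.59925842285156, 45.041316986083984) z23 cen [414.6 100.1  23. ]
side uv 239.4529505582137 278.63476874003186 area 104.5 z16 (316.82745361328125, 124.26765441894531, 147.30096435546875) z23 cen [311.6  48.   23. ]
side uv 245.84939393939393 241.72060606060603 area 550.0 z16 (461.5782165527344, 286.2271728515625, 92.19269561767578) z23 cen [439.4 257.8  23. ]
side uv 300.24301873453516 243.80911983032874 area 943.0 z16 (602.1015625, 140.81887817382812, 160.27047729492188) z23 cen [567.1 143.2  23. ]
side dark 246.42200328407225 237.54926108374383 609.0
```

View pics/z3.png

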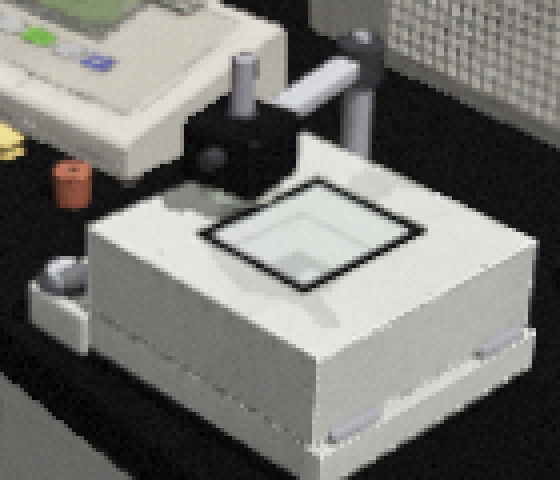

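carry_out:
  targets:
    - [[0, 0, -0.2, 0, 0, 0.93, 1], [0, 0, -0.2, 0, 0, 0.93, 1], [0, 0, -0.2, 0, 0, 0.93, 1], [0, 0, -0.2, 0, 0, 0.93, 1], [0, 0, -0.2, 0, 0, 0.93, 1], [0, 0, -0.2, 0, 0, 0.93, 1], [0, 0, -0.2, 0, 0, 0.93, 1], [0, 0, -0.2, 0, 0, 0.93, 1], [0, 0, -0.2, 0, 0, 0.93, 1], [0, 0, -0.2, 0, 0, 0.93, 1]]

```text
clock: 1.5
eef_pos: [243.9, 629.3, 331.4]
eef_rot: [-180.0, 0.0, 94.7]
wrist_force: [-0.5, -0.4, 1.0]
finger_gap: 85.3
finger_force: 0.0
```

carry_out:
  targets:
    - [[-0.76, 0.25, 0, 0, 0, 0, 1], [-0.76, 0.25, 0, 0, 0, 0, 1], [-0.76, 0.25, 0, 0, 0, 0, 1], [-0.76, 0.25, 0, 0, 0, 0, 1], [-0.76, 0.25, 0, 0, 0, 0, 1], [-0.76, 0.25, 0, 0, 0, 0, 1], [-0.76, 0.25, 0, 0, 0, 0, 1], [-0.76, 0.25, 0, 0, 0, 0, 1], [-0.76, 0.25, 0, 0, 0, 0, 1], [-0.76, 0.25, 0, 0, 0, 0, 1]]

```text
clock: 2.75
eef_pos: [401.0, 260.1, 331.3]
eef_rot: [180.0, -0.0, 94.9]
wrist_force: [1.0, -0.5, -0.2]
finger_gap: 85.2
finger_force: 0.0
```

Run:
```python
from h import *
c=shot('wrist','w1.png'); print(c['origin'],c['attitude']); s=r.state(); print(s['eef_pos'],s['eef_rot'])
```

```text
[394.32872245 335.33129954 474.68303651] [-16.97036211  -0.04259416   4.86292016]
[402.51979484 256.34210599 331.37640207] [179.90885694   0.23241142  94.75898926]
```

carry_out:
  targets:
    - [[-0.9, 0.03, 0, 0, 0, 0, 1], [-0.9, 0.03, 0, 0, 0, 0, 1], [-0.9, 0.03, 0, 0, 0, 0, 1], [-0.9, 0.03, 0, 0, 0, 0, 1], [-0.9, 0.03, 0, 0, 0, 0, 1], [-0.9, 0.03, 0, 0, 0, 0, 1], [-0.9, 0.03, 0, 0, 0, 0, 1], [-0.9, 0.03, 0, 0, 0, 0, 1], [-0.9, 0.03, 0, 0, 0, 0, 1], [-0.9, 0.03, 0, 0, 0, 0, 1]]

```text
clock: 4.05
eef_pos: [453.9, -187.1, 331.4]
eef_rot: [180.0, 0.0, 94.9]
wrist_force: [0.1, -0.4, 0.9]
finger_gap: 85.7
finger_force: 0.0
```

Run:
```python
from h import *
c=shot('wrist','w2.png'); print(c['origin'],c['attitude']); s=r.state(); print(s['clock'],s['eef_pos'],s['eef_rot'])
import pickle; pickle.dump(c,open('w2.pkl','wb'))
```

```text
[ 447.22620501 -111.84112209  474.71760389] [-16.97671532  -0.05071537   4.83897557]
4.1 [ 454.29189478 -191.94629487  331.01460334] [-179.97889913    0.27267509   94.72783859]
```

View pics/w1.png

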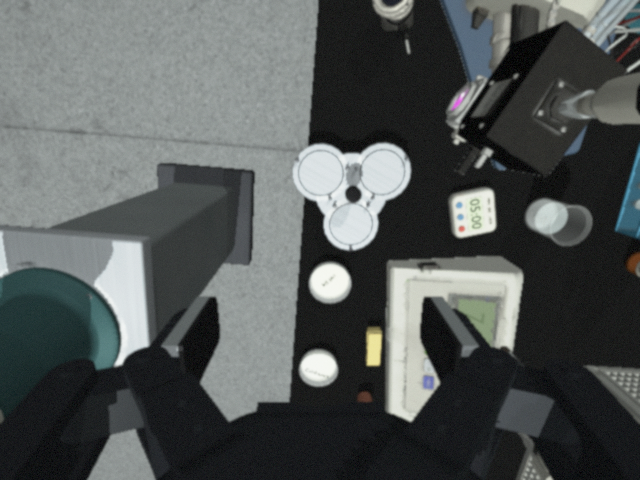

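View pics/w2.png

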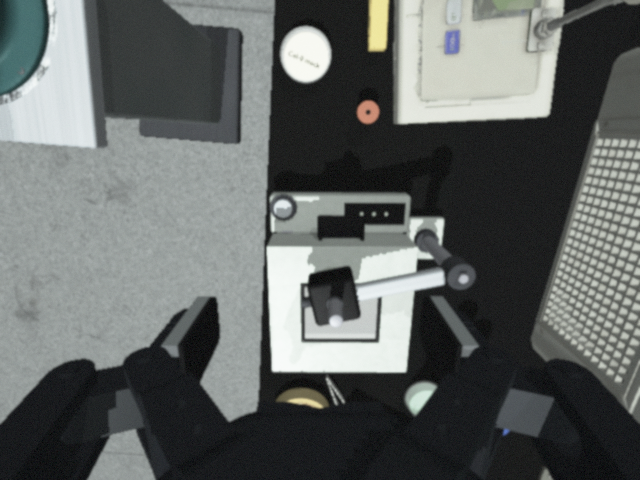

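w1: carrier lobes at (320,172),(384,170),(352,225), knob (353,194); dishes (330,282),(319,367). w2: button (283,207), console front edge (268,193)-(411,196), hood (267,245)-(408,373), pin top (336,320), pivot (462,277).

Run:
```python
from h import *
import pickle
np.set_printoptions(precision=1,suppress=True)
c=pickle.load(open('w2.pkl','rb'))
P=lambda z,*p: print(z,plane(c,p,z)[:,:2].tolist() if 0 else plane(c,p,z)[:,:2].round(1).tolist())
print('console top corners');P(33,(268,193),(411,195))
print('hood top FL,FR,BR,BL');P(92,(267,245),(415,250),(408,373),(271,373))
print('button');P(36,(283,207)) ;print('pin');P(186,(336,320));print('pivot');P(150,(462,277));print('lip front L/R');P(58,(317,217),(364,217))
g=cv2.cvtColor(c['frame'],cv2.COLOR_RGB2GRAY)
print('window corners');P(92,(301,283),(379,341))
sc=shot('scene');sd=shot('side')
z1=lambda x,y:(x/3.2+350,y/3.2+225); z3=lambda x,y:(x/4+310,y/4+235)
for n,a,b in (('pin top',z1(228,120),z3(244,55)),('pivot top',z1(238,36),z3(362,36)),('hood NR',z1(383,383),z3(320,358)),('hood NL',z1(110,297),z3(90,225)),('hood FR',z1(447,203),z3(535,238))):
    print(n,tri([sc,sd],[a,b]))
print('pin w+scene',tri([sc,c],[z1(228,120),(336,320)]))
```

```text
console top corners
33 [[387.8, -193.8], [572.3, -180.8]]
hood top FL,FR,BR,BL
92 [[397.1, -244.3], [570.8, -235.8], [590.4, -407.6], [409.4, -422.6]]
button
36 [[408.4, -209.9]]
pin
186 [[477.5, -281.1]]
pivot
150 [[605.1, -242.0]]
lip front L/R
58 [[453.1, -214.1], [511.3, -209.2]]
window corners
92 [[440.1, -289.3], [545.3, -362.0]]
pin top [ 478.6 -282.   185.1]
pivot top [ 608.2 -243.   148.6]
hood NR [ 414.1 -419.9   86.4]
hood NL [ 395.8 -249.9   90.2]
hood FR [ 583.4 -409.3   91.7]
pin w+scene [ 477.6 -281.9  184.6]
```

carry_out:
  targets:
    - [[-0.92, 0.16, 0, 0, 0, 0, 0], [-0.92, 0.16, 0, 0, 0, 0, 0], [0, 0, 0, 0, 0, 1, -0.4], [0, 0, 0, 0, 0, 1, -0.4], [0, 0, 0, 0, 0, 1, -0.4], [0, 0, 0, 0, 0, 1, -0.4], [0, 0, 0, 0, 0, 1, -0.4], [0, 0, 0, 0, 0, 1, -0.4], [0, 0, 0, 0, 0, 1, -0.4], [0, 0, 0, 0, 0, 1, -0.4]]

```text
clock: 5.45
eef_pos: [477.9, -274.5, 331.3]
eef_rot: [-180.0, -0.0, 39.7]
wrist_force: [0.7, -1.0, -0.7]
finger_gap: 25.8
finger_force: 0.0
```

carry_out:
  targets:
    - [[0, 0, 0.5, 0, 0, 0.83, -0.4], [0, 0, 0.5, 0, 0, 0.83, -0.4], [0, 0, 0.5, 0, 0, 0.83, -0.4], [0, 0, 0.5, 0, 0, 0.83, -0.4], [0, 0, 0, 0, 0, 0, -0.4], [0, 0, 0, 0, 0, 0, -0.4]]

```text
clock: 6.2
eef_pos: [478.3, -275.6, 232.3]
eef_rot: [180.0, -0.1, 17.2]
wrist_force: [1.0, 0.2, -0.1]
finger_gap: 25.3
finger_force: 0.0
```

Run:
```python
from h import *
c=shot('wrist','w3.png'); s=r.state(); print(s['eef_pos'],s['eef_rot'],s['finger_gap'])
print(proj(c,[[478,-282,186],[478,-282,153],s['eef_pos']]))
```

```text
[ 478.55558795 -275.97192766  232.87191647] [ 1.79905049e+02 -8.99120510e-02  1.71517456e+01] 25.710163720318167
[[331.63004015 266.61197813]
 [329.96960492 248.46457899]
 [322.99982401 300.23388635]]
```

View pics/w3.png

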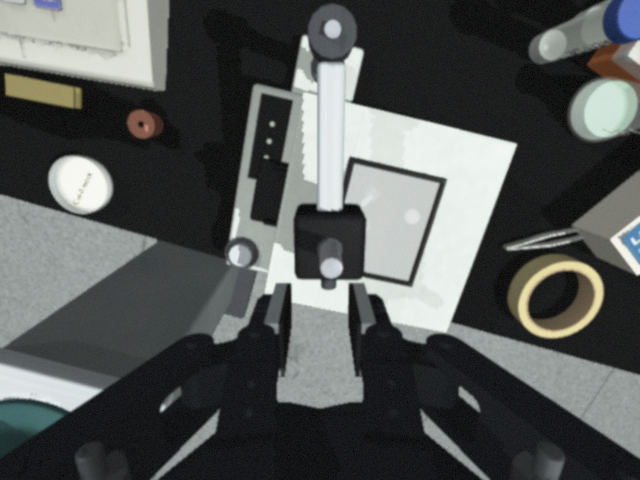

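w3: pin top at (331,268), as predicted, 6 mm off the TCP along tool y. Correct for that, descend, and start the swing.

carry_out:
  targets:
    - [[-0.04, 0.12, 0.3, 0, 0, 0, -0.4], [0, 0, 0.6, 0, 0, 0, -0.4], [0, 0, 0.6, 0, 0, 0, -0.4], [0, 0, 0, 0, 0, 0, -0.6], [0, 0, 0, 0, 0, 0, -0.6], [0, 0, 0, 0, 0, 0, -0.6]]

```text
clock: 7.0
eef_pos: [478.1, -282.8, 157.5]
eef_rot: [179.9, -0.1, 17.0]
wrist_force: [-0.9, -0.0, -0.9]
finger_gap: 17.4
finger_force: 0.4
```

carry_out:
  targets:
    - [[0.01, -0.21, 0, 0, 0, 0.667, -0.6], [0.01, -0.21, 0, 0, 0, 0.667, -0.6], [0.01, -0.21, 0, 0, 0, 0.667, -0.6], [0.01, -0.21, 0, 0, 0, 0.667, -0.6], [0.01, -0.21, 0, 0, 0, 0.667, -0.6], [0.01, -0.21, 0, 0, 0, 0.667, -0.6]]

```text
clock: 7.75
eef_pos: [475.0, -220.6, 157.9]
eef_rot: [179.9, -0.1, -10.6]
wrist_force: [-0.5, -1.0, 0.4]
finger_gap: 17.3
finger_force: 0.7
```

carry_out:
  targets:
    - [[0.01, -0.21, 0, 0, 0, 0.667, -0.6], [0.01, -0.21, 0, 0, 0, 0.667, -0.6], [0.01, -0.21, 0, 0, 0, 0.667, -0.6], [0.01, -0.21, 0, 0, 0, 0.667, -0.6], [0.01, -0.21, 0, 0, 0, 0.667, -0.6], [0.01, -0.21, 0, 0, 0, 0.667, -0.6]]

```text
clock: 8.5
eef_pos: [501.0, -163.5, 157.7]
eef_rot: [180.0, -0.1, -38.1]
wrist_force: [-1.1, -0.8, 1.9]
finger_gap: 17.1
finger_force: 0.8
```

carry_out:
  targets:
    - [[0, -0.1, 0, 0, 0, 0.33, -0.6], [0, -0.1, 0, 0, 0, 0.33, -0.6]]

```text
clock: 8.75
eef_pos: [507.6, -155.8, 157.7]
eef_rot: [-180.0, -0.1, -42.6]
wrist_force: [-0.4, 0.1, -0.6]
finger_gap: 17.2
finger_force: 0.5
```

carry_out:
  targets:
    - [[0, -0.1, 0, 0, 0, 0.33, -0.6], [0, 0, 0, 0, 0, 0, -0.6]]

```text
clock: 9.0
eef_pos: [511.2, -152.0, 157.6]
eef_rot: [-179.9, -0.1, -44.7]
wrist_force: [-0.9, 0.5, -0.1]
finger_gap: 16.7
finger_force: 0.0
```

carry_out:
  targets:
    - [[0, -0.1, 0, 0, 0, 0.33, -0.6], [0, 0, 0, 0, 0, 0, -0.6]]

```text
clock: 9.25
eef_pos: [514.3, -148.4, 157.1]
eef_rot: [-180.0, -0.1, -47.0]
wrist_force: [-0.3, 0.4, 0.2]
finger_gap: 16.7
finger_force: 0.0
```

carry_out:
  targets:
    - [[0, -0.06, 0, 0, 0, 0.2, -0.6], [0, 0, 0, 0, 0, 0, -0.6]]

```text
clock: 9.5
eef_pos: [516.1, -146.1, 156.4]
eef_rot: [-180.0, -0.0, -48.4]
wrist_force: [-0.0, -0.3, -0.7]
finger_gap: 17.1
finger_force: 0.0
```

carry_out:
  targets:
    - [[0, -0.06, 0, 0, 0, 0.2, -0.6], [0, 0, 0, 0, 0, 0, -0.6]]

```text
clock: 9.75
eef_pos: [518.3, -144.0, 156.2]
eef_rot: [-180.0, 0.0, -49.8]
wrist_force: [-0.0, -0.3, -0.3]
finger_gap: 17.3
finger_force: 0.0
```

Run:
```python
from h import *
c=shot('wrist'); s=r.state(); print(s['eef_pos'],s['finger_gap'],s['wrist_force'],s['joint_pos'])
cv2.imwrite('pics/w4.png',cv2.cvtColor(c['frame'][100:440,130:510],cv2.COLOR_RGB2BGR))
for a in (132,135,138): 
    t=np.radians(a);print(a,proj(c,[[606.5+134*np.cos(t),-242.5+134*np.sin(t),186]]))
```

```text
[ 518.23070536 -144.00734462  156.19405552] 17.025791648836 [-0.17698842 -0.30277975  0.82682724] [-1.81907078e+01  3.77620153e+00  1.13280389e+02  1.32212907e-02
  6.29483066e+01  1.21612434e+02]
132 [[322.00150039 338.38582664]]
135 [[340.48938729 337.44912496]]
138 [[358.95821707 335.65986983]]
```

View pics/w4.png

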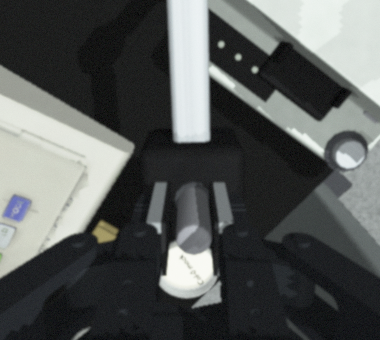

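w4: the pin is still between the fingers, so no stop yet. Continuing.

carry_out:
  targets:
    - [[0, -0.08, 0, 0, 0, 0.2, -0.6], [0, -0.08, 0, 0, 0, 0.2, -0.6], [0, 0, 0, 0, 0, 0, -0.6]]

```text
clock: 10.18
eef_pos: [522.1, -140.8, 156.1]
eef_rot: [179.6, 0.0, -52.6]
wrist_force: [-7.1, -7.0, 3.7]
finger_gap: 17.2
finger_force: 5.3
```

carry_out:
  targets:
    - [[0, -0.08, 0, 0, 0, 0.2, -0.6], [0, -0.08, 0, 0, 0, 0.2, -0.6], [0, 0, 0, 0, 0, 0, -0.6]]

```text
clock: 10.55
eef_pos: [522.5, -140.8, 155.8]
eef_rot: [178.7, 0.1, -55.2]
wrist_force: [-26.3, -23.8, 13.3]
finger_gap: 17.1
finger_force: 17.7
```

carry_out:
  targets:
    - [[0, -0.08, 0, 0, 0, 0.2, -0.6], [0, 0, 0, 0, 0, 0, -0.6]]

```text
clock: 10.8
eef_pos: [522.6, -140.9, 155.7]
eef_rot: [178.3, 0.1, -56.6]
wrist_force: [-35.5, -31.7, 18.4]
finger_gap: 16.8
finger_force: 23.7
```

carry_out:
  targets:
    - [[0, 0.25, 0, 0, 0, 0, -0.6], [0, 0, 0, 0, 0, 0, -0.6]]

```text
clock: 11.05
eef_pos: [521.8, -140.5, 156.1]
eef_rot: [179.8, -0.0, -56.8]
wrist_force: [-6.8, -7.5, 3.1]
finger_gap: 17.0
finger_force: 4.7
```

carry_out:
  targets:
    - [[0, 0.08, 0, 0, 0, 0, -0.4], [0, 0, 0, 0, 0, 0, -0.4], [0, 0, -0.8, 0, 0, 0, -0.4], [0, 0, -0.8, 0, 0, 0, -0.4], [0, 0, 0, 0, 0, 0, -0.4]]

```text
clock: 11.68
eef_pos: [523.6, -141.2, 240.9]
eef_rot: [-179.7, -0.4, -56.7]
wrist_force: [0.5, -0.1, 0.5]
finger_gap: 26.0
finger_force: 0.0
```

Run:
```python
from h import *
s=r.state(); print(s['eef_pos'],s['eef_rot'],s['finger_gap'],s['wrist_force'],s['joint_pos'])
c=shot('scene','s2.png')
print(proj(c,[[521,-139,186]]))
p=np.array(s['eef_pos']); M=R.from_euler('xyz',s['eef_rot'],degrees=True).as_matrix()
print(M.T@(np.array([408,-208,70])-p)/50)
```

```text
[ 523.58300909 -141.21490028  240.85958407] [-179.65285354   -0.36931124  -56.65509552] 25.972675062666386 [ 0.47253635 -0.12654247  0.45024221] [-1.77502752e+01  2.75612783e-02  1.07861415e+02  4.02697321e-02
  7.16056179e+01  1.28891163e+02]
[[365.54863728 228.38663993]]
[-0.17687638  2.68596165  3.39991123]
```

carry_out:
  targets:
    - [[0, 0, 0, 0, 0, -0.98, -1], [0, 0, 0, 0, 0, -0.98, -1], [0, 0, 0, 0, 0, -0.98, -1], [0, 0, 0, 0, 0, -0.98, -1], [0, 0, 0, 0, 0, -0.98, -1], [0, 0, 0, 0, 0, -0.98, -1], [0, 0, 0, 0, 0, -0.98, -1], [0, 0, 0, 0, 0, -0.98, -1], [0, 0, 0, 0, 0, -0.98, -1], [0, 0, 0, 0, 0, 0, -1]]

```text
clock: 12.98
eef_pos: [519.6, -140.4, 234.6]
eef_rot: [-179.9, 0.1, 3.9]
wrist_force: [-0.2, 0.4, 0.0]
finger_gap: -0.3
finger_force: 0.0
```

carry_out:
  targets:
    - [[-0.61, 0.28, 0, 0, 0, 0, -1], [-0.61, 0.28, 0, 0, 0, 0, -1], [-0.61, 0.28, 0, 0, 0, 0, -1], [-0.61, 0.28, 0, 0, 0, 0, -1], [0, 0, 0.6, 0, 0, 0, -1], [0, 0, 0.6, 0, 0, 0, -1], [0, 0, 0.6, 0, 0, 0, -1], [0, 0, 0.6, 0, 0, 0, -1], [0, 0, 0.6, 0, 0, 0, -1], [0, 0, 0, 0, 0, 0, -1]]

```text
clock: 14.22
eef_pos: [399.7, -203.6, 83.3]
eef_rot: [-179.8, 0.3, 3.9]
wrist_force: [0.2, 0.9, -0.5]
finger_gap: 0.2
finger_force: 0.0
```

Run:
```python
from h import *
s=r.state(); print(s['eef_pos'],s['eef_rot'],s['finger_gap'],s['wrist_force'])
c=shot('wrist','w5.png')
print(proj(c,[s['eef_pos'],[408.4,-209.9,38]]))
```

```text
[ 399.71207769 -203.58542816   83.28832661] [-179.76276702    0.33703219    3.85586644] 0.2171766402296687 [ 0.16214305  0.89770478 -0.53415323]
[[321.99137854 299.45747294]
 [333.71473356 249.66986716]]
```

View pics/w5.png

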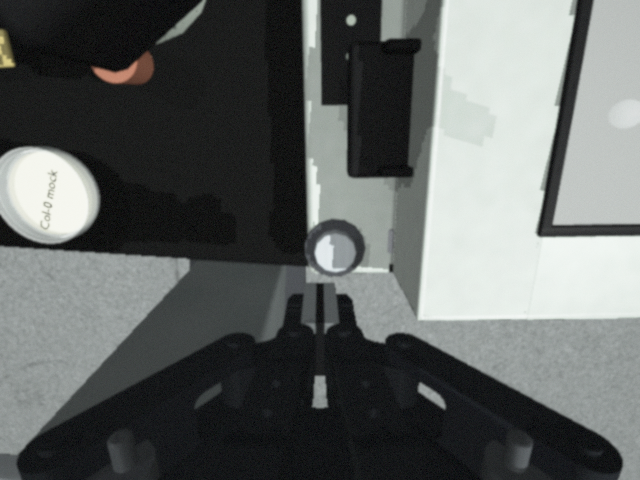

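w5: button at (334,248), matching the prediction. Pressing.

carry_out:
  targets:
    - [[0.17, 0.08, 0.4, 0, 0, 0, -1], [0, 0, 0.4, 0, 0, 0, -1], [0, 0, 0, 0, 0, 0, -1]]

```text
clock: 14.65
eef_pos: [410.9, -208.5, 46.4]
eef_rot: [-180.0, 0.1, 3.9]
wrist_force: [-0.8, -0.2, 0.6]
finger_gap: -0.1
finger_force: 0.0
```

carry_out:
  targets:
    - [[0, 0, 0.06, 0, 0, 0, -1], [0, 0, 0.04, 0, 0, 0, -1], [0, 0, 0, 0, 0, 0, -1]]

```text
clock: 15.02
eef_pos: [411.9, -209.2, 42.1]
eef_rot: [179.9, -0.1, 3.9]
wrist_force: [1.1, -0.6, 1.0]
finger_gap: 0.2
finger_force: 0.5
```

carry_out:
  targets:
    - [[0, 0, 0.04, 0, 0, 0, -1], [0, 0, 0.04, 0, 0, 0, -1], [0, 0, 0, 0, 0, 0, -1]]

```text
clock: 15.4
eef_pos: [411.7, -208.0, 38.1]
eef_rot: [-179.9, -0.1, 3.9]
wrist_force: [-1.1, 5.4, 8.7]
finger_gap: 0.1
finger_force: 2.0
```

carry_out:
  targets:
    - [[0, 0, 0.04, 0, 0, 0, -1], [0, 0, 0, 0, 0, 0, -1]]

```text
clock: 15.65
eef_pos: [411.7, -207.6, 36.5]
eef_rot: [-179.9, -0.0, 3.9]
wrist_force: [-1.0, 9.6, 12.0]
finger_gap: -0.0
finger_force: 3.2
```

carry_out:
  targets:
    - [[0, 0, -0.3, 0, 0, 0, -1], [0, 0, -0.8, 0, 0, 0, -1], [0, 0, -0.8, 0, 0, 0, -1], [0, 0, -0.8, 0, 0, 0, -1], [0, 0, -0.8, 0, 0, 0, -1], [0, 0, -0.8, 0, 0, 0, 1], [0, 0, -0.8, 0, 0, 0, 1], [0, 0, -0.4, 0, 0, 0, 1]]

```text
clock: 16.65
eef_pos: [411.6, -209.3, 313.1]
eef_rot: [179.9, -0.2, 3.9]
wrist_force: [0.1, -0.0, 0.2]
finger_gap: 54.3
finger_force: 0.0
```

Run:
```python
from h import *
s=r.state(); print(s['eef_pos'],s['eef_rot'])
c=shot('scene','s3.png');a=cv2.imread('pics/s3.png'); cv2.imwrite('pics/z4.png',cv2.resize(a[160:400,140:540],None,fx=1.9,fy=1.9,interpolation=3))
```

```text
[ 411.63938264 -209.28159997  313.05681865] [ 1.79872298e+02 -1.63264604e-01  3.93545159e+00]
```

View pics/z4.png

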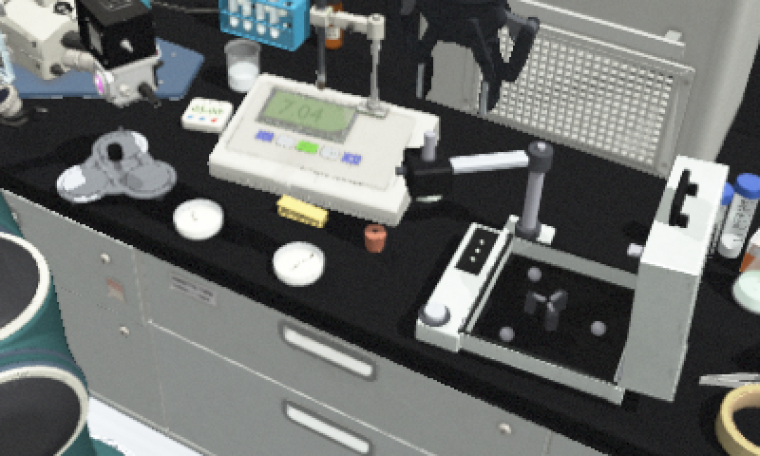

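z4: hood is open, camera clear, nest balls at about (534,273),(506,334),(598,327). Measure the nest with the wrist view.

```bash
cat >> h.py <<'E'
def near(c,P,w,thr,dark=False):
    u=proj(c,[P])[0]; x,y=np.round(u).astype(int); g=cv2.cvtColor(c['frame'],cv2.COLOR_RGB2GRAY)
    x0,y0=max(x-w,0),max(y-w,0); s=g[y0:y+w+1,x0:x+w+1]; m=((s<thr) if dark else (s>thr)).astype(np.uint8)
    n,l,st,ce=cv2.connectedComponentsWithStats(m)
    return u,[(ce[i]+[x0,y0],st[i,4]) for i in range(1,n) if st[i,4]>6]
E
python3 - <<'E'
from h import *
np.set_printoptions(precision=1,suppress=True)
N=np.array([490,-311.]);
w=shot('wrist','w6.png'); s=shot('scene')
for a in (0,120,240):
    t=np.radians(a-85.7); P=[*(N+60*np.array([np.cos(t),np.sin(t)])),18]
    for nm,c,k in(('w',w,16),('s',s,8)):
        u,b=near(c,P,k,75); print(a,nm,P,u,[(q[0],q[1],plane(c,[q[0]],20)[0,:2]) for q in b])
E
```

```text
0 w [np.float64(494.49872360957966), np.float64(-370.83110801150696), 18] [454.5 135.5] [(array([455.9, 134.5]), np.int32(139), array([ 495.8, -371.6]))]
0 s [np.float64(494.49872360957966), np.float64(-370.83110801150696), 18] [453.5 331.9] [(array([454.3, 332.3]), np.int32(47), array([ 492.3, -373.1]))]
120 w [np.float64(539.5658976697458), np.float64(-277.1884370637457), 18] [383.6  90.4] [(array([384.3,  89.5]), np.int32(150), array([ 540.3, -277.6]))]
120 s [np.float64(539.5658976697458), np.float64(-277.1884370637457), 18] [420.2 303.3] [(array([424.3, 295.8]), np.int32(24), array([ 564.8, -276.9])), (array([420.9, 303.8]), np.int32(40), array([ 536.8, -279.8]))]
240 w [np.float64(435.9353787206745), np.float64(-284.98045492474733), 18] [379.9 178.2] [(array([381.1, 178.2]), np.int32(116), array([ 436.3, -286.1]))]
240 s [np.float64(435.9353787206745), np.float64(-284.98045492474733), 18] [405.3 334.7] [(array([406.2, 335.2]), np.int32(42), array([ 433.9, -287.7])), (array([400.6, 342.1]), np.int32(26), array([ 410.4, -285. ]))]
```

carry_out:
  targets:
    - [[0.12, -0.93, 0, 0, 0, 0, 1], [0.12, -0.93, 0, 0, 0, 0, 1], [0.12, -0.93, 0, 0, 0, 0, 1], [0.12, -0.93, 0, 0, 0, 0, 1], [0.12, -0.93, 0, 0, 0, 0, 1], [0.12, -0.93, 0, 0, 0, 0, 1], [0.12, -0.93, 0, 0, 0, 0, 1], [0.12, -0.93, 0, 0, 0, 0, 1], [0.12, -0.93, 0, 0, 0, 0, 1], [0.12, -0.93, 0, 0, 0, 0, 1]]

```text
clock: 18.05
eef_pos: [437.7, 260.2, 307.2]
eef_rot: [179.9, 0.2, 4.0]
wrist_force: [0.7, 0.5, -0.4]
finger_gap: 85.3
finger_force: 0.0
```

carry_out:
  targets:
    - [[0, 0, 0, 0, 0, -1, 0.2], [0, 0, 0, 0, 0, -1, 0.2], [0, 0, 0, 0, 0, -1, 0.2], [0, 0, 0, 0, 0, -1, 0.2], [0, 0, 0, 0, 0, -1, 0.2], [0, 0, 0, 0, 0, -1, 0.2], [0, 0, 0, 0, 0, -1, 0.2], [0, 0, 0, 0, 0, -1, 0.2], [0, 0, 0, 0, 0, -1, 0.2], [0, 0, 0, 0, 0, -1, 0.2]]

```text
clock: 19.3
eef_pos: [437.8, 258.6, 307.1]
eef_rot: [-179.8, 0.2, 72.9]
wrist_force: [-0.9, 0.5, 0.6]
finger_gap: 51.1
finger_force: 0.0
```

carry_out:
  targets:
    - [[0, 0, 0.4, 0, 0, -0.8, 0.2], [0, 0, 0.4, 0, 0, -0.8, 0.2], [0, 0, 0.4, 0, 0, -0.8, 0.2], [0, 0, 0, 0, 0, -0.8, 0.2], [0, 0, 0, 0, 0, 0, 0.2], [0, 0, 0, 0, 0, 0, 0.2]]

```text
clock: 20.05
eef_pos: [438.5, 259.0, 249.1]
eef_rot: [-179.9, 0.0, 94.6]
wrist_force: [0.0, -0.6, -0.9]
finger_gap: 51.4
finger_force: 0.0
```

Run:
```python
from h import *
np.set_printoptions(precision=1,suppress=True)
s=r.state(); print(s['eef_pos'],s['eef_rot'],s['clock'])
c=shot('wrist','w7.png')
print('knob', [near(c,[439,259,59],25,60,True)], 'pred')
g=cv2.cvtColor(c['frame'],cv2.COLOR_RGB2GRAY)
cs=cv2.HoughCircles(cv2.medianBlur(g,3),cv2.HOUGH_GRADIENT,1,30,param1=120,param2=25,minRadius=25,maxRadius=60)
for q in cs[0]: print(q, plane(c,[q[:2]],23)[0], q[2]*(s['eef_pos'][2]+143-23)/345)
```

```text
[438.5 259.  249.1] [-179.9    0.    94.6] 20.05
knob [(array([320.5, 210.6]), [(array([324.2, 202.8]), np.int32(223))])] pred
[285.5 177.5  25.7] [399.6 283.8  23. ] 27.498640567801008
[362.5 172.5  32.5] [480.8 295.7  23. ] 34.77454443278836
[327.5 238.5  30.1] [450.1 219.6  23. ] 32.20657848284202
[303.5 299.5  31.9] [428.3 141.6  23. ] 34.1325524350927
```

View pics/w7.png

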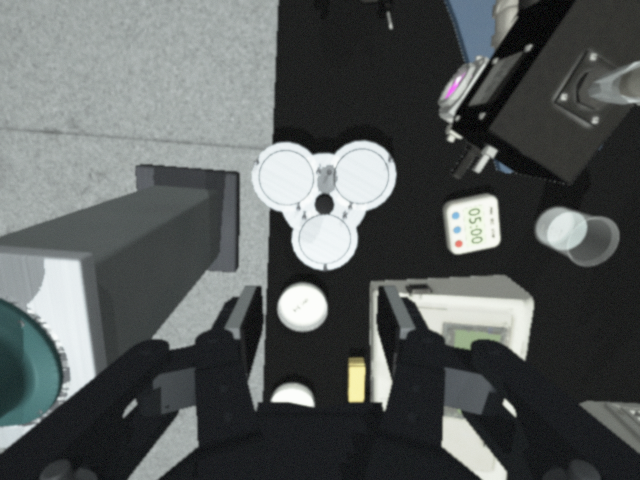

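w7: knob at (324,203), lobes (286,178),(362,175),(325,240); carrier centre ≈ (443.5,266.4), one lobe at −81.8°. Grasping the knob.

carry_out:
  targets:
    - [[0.14, 0.11, 0, 0, 0, 0, 0], [0, 0, 0.8, 0, 0, 0, 0], [0, 0, 0.8, 0, 0, 0, 0], [0, 0, 0.8, 0, 0, 0, 0], [0, 0, 0.8, 0, 0, 0, 0], [0, 0, 0.6, 0, 0, 0, 0], [0, 0, 0.36, 0, 0, 0, 0], [0, 0, 0, 0, 0, 0, 0]]

```text
clock: 21.1
eef_pos: [443.2, 266.5, 41.2]
eef_rot: [-179.9, 0.1, 94.7]
wrist_force: [0.1, 0.2, -0.0]
finger_gap: 42.7
finger_force: 0.0
```

carry_out:
  newtons: 60
  targets:
    - [[0, 0, 0, 0, 0, 0, -1], [0, 0, 0, 0, 0, 0, -1], [0, 0, 0, 0, 0, 0, -1], [0, 0, 0, 0, 0, 0, -1], [0, 0, 0, 0, 0, 0, -1], [0, 0, 0, 0, 0, 0, -1]]

```text
clock: 21.85
eef_pos: [445.0, 267.4, 43.9]
eef_rot: [179.9, -0.1, 94.7]
wrist_force: [-0.4, 0.8, 6.6]
finger_gap: 17.1
finger_force: 59.0
```

Gripped too high, on the rounded edge of the knob. Reopening and going lower.

carry_out:
  targets:
    - [[0, 0, 0, 0, 0, 0, -0.2], [0, 0, 0, 0, 0, 0, -0.2], [0, 0, 0, 0, 0, 0, -0.2], [0, 0, 0.2, 0, 0, 0, -0.2], [0, 0, 0, 0, 0, 0, -0.2]]

```text
clock: 22.48
eef_pos: [442.8, 266.1, 30.9]
eef_rot: [-179.9, 0.1, 94.7]
wrist_force: [0.5, 0.3, -0.6]
finger_gap: 34.2
finger_force: 0.0
```

carry_out:
  targets:
    - [[0, 0, 0, 0, 0, 0, -1], [0, 0, 0, 0, 0, 0, -1], [0, 0, 0, 0, 0, 0, -1], [0, 0, 0, 0, 0, 0, -1], [0, 0, 0, 0, 0, 0, -1]]

```text
clock: 23.1
eef_pos: [443.6, 266.6, 32.1]
eef_rot: [-180.0, 0.0, 94.7]
wrist_force: [0.5, 0.2, -2.9]
finger_gap: 17.9
finger_force: 58.5
```

carry_out:
  targets:
    - [[0, 0, -0.3, 0, 0, 0, -1], [0, 0, -0.6, 0, 0, 0, -1], [0, 0, -0.6, 0, 0, 0, -1], [0, 0, -0.6, 0, 0, 0, -1], [0, 0, -0.6, 0, 0, 0, -1], [0, 0, -0.6, 0, 0, 0, -1], [0, 0, -0.6, 0, 0, 0, -1], [0, 0, -0.6, 0, 0, 0, -1], [0, 0, 0, 0, 0, 0, -1], [0, 0, 0, 0, 0, 0, -1]]

```text
clock: 24.35
eef_pos: [443.2, 266.4, 256.5]
eef_rot: [-179.9, 0.0, 94.7]
wrist_force: [-1.0, 0.5, -3.9]
finger_gap: 18.2
finger_force: 59.1
```

Run:
```python
from h import *
np.set_printoptions(precision=1,suppress=True)
s=r.state(); print(s['eef_pos'],s['eef_rot'],s['wrist_force'],s['finger_gap'],s['joint_pos'])
c=shot('wrist','w8.png'); g=cv2.cvtColor(c['frame'],cv2.COLOR_RGB2GRAY)
cs=cv2.HoughCircles(cv2.medianBlur(g,3),cv2.HOUGH_GRADIENT,1,40,param1=120,param2=30,minRadius=40,maxRadius=110)
z=s['eef_pos'][2]-32+23
for q in cs[0][:6]: print(q, plane(c,[q[:2]],z)[0])
```

```text
[443.2 266.4 256.5] [-179.9    0.    94.7] [-1.   0.5 -3.9] 18.217985986948065 [ 28.2  -3.  109.1   0.   73.9  23.5]
[407.5 249.5  79.6] [482.2 292.1 247.5]
[237.5 242.5  64.8] [402.9 289.1 247.5]
```

View pics/w8.png

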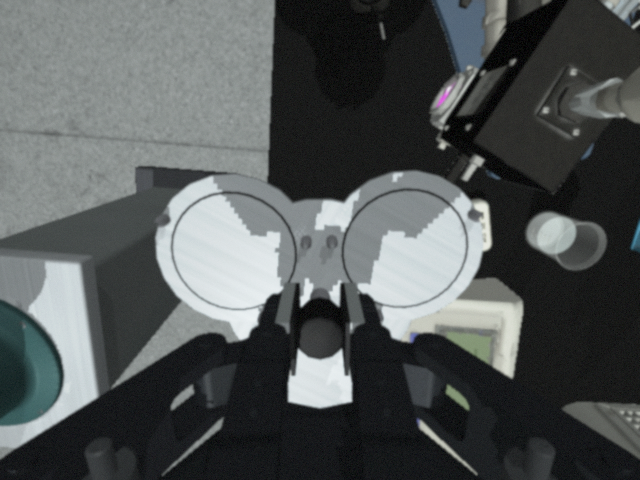

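w8: carrier held level, pocket rings at (234,251) and (405,248.5), about 1° off tool axis and centred. Carrying to the nest.

carry_out:
  targets:
    - [[-0.4, 0, 0, 0, 0, 0, -1], [-0.8, 0, 0, 0, 0, 0, -1], [-0.8, 0, 0, 0, 0, 0, -1], [-0.8, 0, 0, 0, 0, 0, -1], [-0.8, 0, 0, 0, 0, 0, -1], [-0.8, 0, 0, 0, 0, 0, -1], [-0.8, 0, 0, 0, 0, 0, -1], [-0.8, 0, 0, 0, 0, 0, -1], [-0.8, 0, 0, 0, 0, 0, -1], [-0.8, 0, 0, 0, 0, 0, -1]]

```text
clock: 25.65
eef_pos: [473.6, -114.0, 256.0]
eef_rot: [-179.9, -0.0, 94.7]
wrist_force: [-0.3, 0.4, -2.7]
finger_gap: 17.9
finger_force: 59.0
```

carry_out:
  targets:
    - [[-0.8, 0, 0, 0, 0, 0, -1], [-0.8, 0, 0, 0, 0, 0, -1], [-0.8, 0, 0, 0, 0, 0, -1], [-0.8, 0, 0, 0, 0, 0, -1], [-0.4, 0, 0, 0, 0, 0.145, -1], [-0.4, 0, 0, 0, 0, 0, -1], [0, 0, 0, 0, 0, 0, -1], [0, 0, 0, 0, 0, 0, -1]]

```text
clock: 26.65
eef_pos: [490.9, -310.6, 257.0]
eef_rot: [-180.0, -0.1, 93.7]
wrist_force: [-0.4, 0.7, -2.1]
finger_gap: 18.0
finger_force: 58.6
```

```bash
cat >> h.py <<'E'
def go(P,yaw=None):
    s=r.state(); M=R.from_euler('xyz',s['eef_rot'],degrees=True).as_matrix()
    print('pos',np.round(s['eef_pos'],1),'rot',np.round(s['eef_rot'],1),'F',np.round(s['wrist_force'],1),'gap',round(s['finger_gap'],1),'t',s['clock'],'j6',round(s['joint_pos'][5]))
    print('units',np.round(M.T@(np.array(P,float)-s['eef_pos'])/50,3), 'az', None if yaw is None else round(np.radians(-(yaw-s['eef_rot'][2]))/.12,2))
E
python3 - <<'E'
from h import *
go([490.5,-312,75],93.7)
E
```

```text
pos [ 490.9 -310.6  257. ] rot [-1.80e+02 -1.00e-01  9.37e+01] F [-0.4  0.7 -2.1] gap 18.0 t 26.65 j6 -39
units [-0.032 -0.009  3.641] az 0.0
```

carry_out:
  targets:
    - [[-0.02, -0.01, 0.6, 0, 0, 0, -1], [0, 0, 0.7, 0, 0, 0, -1], [0, 0, 0.7, 0, 0, 0, -1], [0, 0, 0.7, 0, 0, 0, -1], [0, 0, 0.5, 0, 0, 0, -1], [0, 0, 0.3, 0, 0, 0, -1], [0, 0, 0.1, 0, 0, 0, -1], [0, 0, 0, 0, 0, 0, -1]]

```text
clock: 27.65
eef_pos: [491.2, -312.4, 77.9]
eef_rot: [180.0, 0.0, 93.7]
wrist_force: [0.0, 0.4, -4.3]
finger_gap: 18.4
finger_force: 58.9
```

carry_out:
  targets:
    - [[0, 0, 0.06, 0, 0, 0, -1], [0, 0, 0.06, 0, 0, 0, -1], [0, 0, 0.06, 0, 0, 0, -1], [0, 0, 0, 0, 0, 0, -1]]

```text
clock: 28.15
eef_pos: [490.4, -312.3, 68.0]
eef_rot: [-180.0, -0.0, 93.7]
wrist_force: [-0.7, -0.1, -3.1]
finger_gap: 18.1
finger_force: 58.9
```

carry_out:
  targets:
    - [[0, 0, 0.06, 0, 0, 0, -1], [0, 0, 0.06, 0, 0, 0, -1], [0, 0, 0, 0, 0, 0, -1]]

```text
clock: 28.52
eef_pos: [491.1, -312.6, 62.8]
eef_rot: [180.0, 0.0, 93.7]
wrist_force: [0.0, 0.7, 1.4]
finger_gap: 17.8
finger_force: 59.4
```

carry_out:
  targets:
    - [[0, 0, 0.06, 0, 0, 0, -1], [0, 0, 0.06, 0, 0, 0, -1], [0, 0, 0, 0, 0, 0, -1]]

```text
clock: 28.9
eef_pos: [489.6, -311.6, 54.2]
eef_rot: [-179.9, -0.1, 93.7]
wrist_force: [1.0, -0.2, -9.5]
finger_gap: 17.9
finger_force: 58.7
```

carry_out:
  targets:
    - [[0, 0, 0.06, 0, 0, 0, -1], [0, 0, 0, 0, 0, 0, -1]]

```text
clock: 29.15
eef_pos: [490.6, -311.3, 52.5]
eef_rot: [-180.0, -0.1, 93.7]
wrist_force: [2.3, 3.0, -5.7]
finger_gap: 18.2
finger_force: 59.0
```

carry_out:
  targets:
    - [[0, 0, 0.06, 0, 0, 0, -1], [0, 0, 0, 0, 0, 0, -1]]

```text
clock: 29.4
eef_pos: [490.9, -311.5, 52.2]
eef_rot: [-180.0, -0.1, 93.7]
wrist_force: [-1.7, 8.4, 8.5]
finger_gap: 17.7
finger_force: 60.6
```

carry_out:
  targets:
    - [[0, 0, 0.06, 0, 0, 0, -1], [0, 0, 0, 0, 0, 0, -1]]

```text
clock: 29.65
eef_pos: [491.0, -311.5, 51.9]
eef_rot: [-180.0, -0.1, 93.7]
wrist_force: [-8.1, 12.7, 24.9]
finger_gap: 18.0
finger_force: 62.1
```

Carrier is home (24.9 N bottomed at the expected height). Releasing and looking at the dishes.

carry_out:
  targets:
    - [[0, 0, -0.1, 0, 0, 0, -0.1], [0, 0, 0, 0, 0, 0, -0.1], [0, 0, 0, 0, 0, 0, -0.1], [0, 0, 0, 0, 0, 0, -0.1], [0, 0, -0.6, 0, 0, 0, -0.1], [0, 0, -0.8, 0, 0, 0, -0.1], [0, 0, -0.8, 0, 0, 0, 1], [0, 0, -0.8, 0, 0, 0, 1], [0, 0, -0.8, 0, 0, 0, 1], [0, 0, -0.8, 0, 0, 0, 1]]

```text
clock: 30.9
eef_pos: [490.4, -312.4, 283.0]
eef_rot: [-180.0, -0.0, 93.7]
wrist_force: [0.3, -0.2, -0.1]
finger_gap: 85.3
finger_force: 0.0
```

Run:
```python
from h import *
go([425,50,290],94.7)
c=shot('wrist','w9.png')
w=c; np.set_printoptions(precision=1,suppress=True)
print(near(c,[491,-311.5,79],25,60,True))
```

```text
pos [ 490.4 -312.4  283. ] rot [-180.    -0.    93.7] F [ 0.3 -0.2 -0.1] gap 85.3 t 30.9 j6 -39
units [ 7.317 -0.837 -0.136] az -0.14
(array([320.4, 207. ]), [(array([320.1, 206.2]), np.int32(268))])
```

carry_out:
  targets:
    - [[0.81, -0.09, 0, 0, 0, 0, 1], [0.81, -0.09, 0, 0, 0, 0, 1], [0.81, -0.09, 0, 0, 0, 0, 1], [0.81, -0.09, 0, 0, 0, 0, 1], [0.81, -0.09, 0, 0, 0, 0, 1], [0.81, -0.09, 0, 0, 0, 0, 1], [0.81, -0.09, 0, 0, 0, 0, 1], [0.81, -0.09, 0, 0, 0, 0, 1], [0.81, -0.09, 0, 0, 0, -0.14, 1], [0, 0, 0, 0, 0, 0, 1]]

```text
clock: 32.2
eef_pos: [426.1, 50.6, 281.8]
eef_rot: [-180.0, -0.0, 94.9]
wrist_force: [-0.1, -0.7, -0.4]
finger_gap: 85.4
finger_force: 0.0
```

Run:
```python
from h import *
np.set_printoptions(precision=1,suppress=True)
go([425,50,290],94.7)
c=shot('wrist','w10.png')
print([proj(c,[p]) for p in ([420,118,16],[414,-32,16],[478,15,19])])
for nm,lo,hi in(('white',(0,0,150),(179,50,255)),('yellow',(18,90,80),(35,255,255)),('red',(0,90,60),(15,255,255))):
    for q in blobs(c,lo,hi,(0,0,640,480),80):
        if len(q)<5: continue
        z=16 if nm=='white' else 20; x,y,rr=circ(c,q,z)
        if rr<60: m=cv2.moments(q); print(nm,(m['m10']/m['m00'],m['m01']/m['m00']),'c',(x,y),'r',rr)
```

```text
pos [426.1  50.6 281.8] rot [-180.    -0.    94.9] F [-0.1 -0.7 -0.4] gap 85.4 t 32.2 j6 -1
units [-0.  -0.  -0.2] az 0.03
[array([[319.5, 138.3]]), array([[304.7, 260.3]]), array([[359.5, 229.5]])]
white (248.33916083916083, 397.9230769230769) c (345.722412109375, -256.0582580566406) r 29.344459533691406
white (154.0977312390925, 328.07504363001743) c (216.99563598632812, -147.11514282226562) r 27.35647201538086
white (312.1836149513569, 254.35739887352787) c (422.8811340332031, -23.909671783447266) r 30.442033767700195
white (179.08333333333331, 236.4468085106383) c (254.48353576660156, -16.08237648010254) r 14.097804069519043
white (326.37119829683695, 131.7401916058394) c (427.2704772949219, 125.27131652832031) r 30.02135467529297
white (249.2503748125937, 96.42578710644678) c (337.2823791503906, 153.76992797851562) r 25.139190673828125
white (201.87320261437907, 93.12614379084967) c (282.3013000488281, 152.7411651611328) r 22.488140106201172
white (217.0905077262693, 61.79911699779249) c (301.38519287109375, 188.24832153320312) r 19.464122772216797
white (225.33028919330286, 47.28310502283105) c (310.6737976074219, 203.0135040283203) r 10.375565528869629
white (608.4477153335315, 35.250470809792844) c (715.552978515625, 252.2097625732422) r 29.102148056030273
white (511.4739763326002, 31.358571578175724) c (613.7650756835938, 244.25167846679688) r 37.81128692626953
white (198.77280265339965, 9.33167495854063) c (283.8292541503906, 237.669921875) r 11.949193954467773
yellow (379.72183908045974, 222.83563218390802) c (504.15606689453125, 22.576904296875) r 32.93594741821289
red (370.65489240763293, 303.05075111652457) c (501.90576171875, -82.99143981933594) r 19.34604835510254
```

carry_out:
  targets:
    - [[0.74, 0.08, 0.5, 0, 0, 0, 1], [0.74, 0.08, 0.5, 0, 0, 0, 1], [0, 0, 0.8, 0, 0, 0, 1], [0, 0, 0.8, 0, 0, 0, 1], [0, 0, 0.8, 0, 0, 0, 1], [0, 0, 0.8, 0, 0, 0, 1], [0, 0, 0.6, 0, 0, 0, 1], [0, 0, 0.4, 0, 0, 0, 1], [0, 0, 0.2, 0, 0, 0, 1], [0, 0, 0, 0, 0, 0, 1]]

```text
clock: 33.5
eef_pos: [428.4, 122.3, 11.7]
eef_rot: [-179.9, 0.0, 94.6]
wrist_force: [0.4, 0.2, 0.4]
finger_gap: 85.4
finger_force: 0.0
```

Run:
```python
from h import *
go([427.2,125.2,4],94.7)
c=shot('wrist','w11.png')
print(proj(c,[[427.2,125.2,16]]))
```

```text
pos [428.4 122.3  11.7] rot [-179.9    0.    94.6] F [0.4 0.2 0.4] gap 85.4 t 33.5 j6 8
units [ 0.059 -0.02   0.155] az -0.01
[[317.75816966 300.53591259]]
```

carry_out:
  newtons: 30
  targets:
    - [[0.06, -0.02, 0.2, 0, 0, 0, 1], [0, 0, 0.11, 0, 0, 0, 1], [0, 0, 0, 0, 0, 0, 1]]

```text
clock: 33.92
eef_pos: [426.9, 126.0, -3.6]
eef_rot: [-179.9, 0.0, 94.7]
wrist_force: [-0.5, 0.1, -0.0]
finger_gap: 85.7
finger_force: 0.0
```

carry_out:
  targets:
    - [[0, 0, 0, 0, 0, 0, 0], [0, 0, 0, 0, 0, 0, 0], [0, 0, 0, 0, 0, 0, 0], [0, 0, 0, 0, 0, 0, 0], [0, 0, 0, 0, 0, 0, 0]]

```text
clock: 34.55
eef_pos: [427.7, 126.1, -2.7]
eef_rot: [180.0, -0.0, 94.7]
wrist_force: [-1.3, 0.4, 5.0]
finger_gap: 59.6
finger_force: 32.5
```

carry_out:
  newtons: 40
  targets:
    - [[0, 0, 0, 0, 0, 0, -0.1], [0, 0, -0.2, 0, 0, 0, -0.1], [0, 0, -0.6, 0, 0, 0, -0.1], [0, 0, -0.6, 0, 0, 0, -0.1], [0, 0, -0.6, 0, 0, 0, -0.1], [0, 0, -0.6, 0, 0, 0, -0.1], [0, 0, -0.6, 0, 0, 0, -0.1], [0, 0, -0.6, 0, 0, 0, -0.1], [0, 0, -0.6, 0, 0, 0, -0.1], [0, 0, 0, 0, 0, 0, -0.1]]

```text
clock: 35.8
eef_pos: [429.3, 126.4, 219.8]
eef_rot: [179.6, -0.0, 94.7]
wrist_force: [0.0, 0.4, -0.4]
finger_gap: 59.1
finger_force: 43.3
```

Run:
```python
from h import *
go([494.8,-357.4,220],94.7)
c=shot('wrist','w12.png')
for q in blobs(c,(0,0,150),(179,50,255),(150,150,500,450),300):
    print(circ(c,q,220+16+3), cv2.contourArea(q))
```

```text
pos [429.3 126.4 219.8] rot [179.6  -0.   94.7] F [ 0.   0.4 -0.4] gap 59.1 t 35.8 j6 9
units [-9.751e+00  5.170e-01 -9.000e-03] az -0.0
(424.15728759765625, 121.21979522705078, 37.39729309082031) 15485.0
(476.99639892578125, 152.98562622070312, 41.22261428833008) 12273.0
(384.1753234863281, 151.342529296875, 48.28836441040039) 7973.0
```

Run:
```python
from h import *
c=shot('wrist'); g=cv2.cvtColor(c['frame'],cv2.COLOR_RGB2GRAY).astype(int)
s=r.state(); p=np.array(s['eef_pos']); 
print(p, proj(c,[p+[-2.5,30.4,19],p+[2.5,-30.4,19]]))
for col in (300,310,320,330,340): print(col, g[200:400:4,col].tolist())
```

```text
[427.12871071 125.94785609 216.47822872] [[317.65968538 252.90575614]
 [318.00152451 383.54003401]]
300 [29, 28, 28, 23, 23, 25, 27, 30, 23, 26, 27, 28, 30, 121, 160, 233, 243, 243, 244, 244, 244, 244, 244, 244, 244, 244, 244, 244, 244, 243, 196, 234, 206, 180, 241, 243, 244, 243, 244, 241, 227, 212, 173, 164, 176, 172, 143, 29, 21, 29]
310 [27, 22, 24, 23, 27, 28, 31, 25, 30, 28, 25, 28, 83, 144, 186, 241, 242, 244, 243, 245, 243, 244, 244, 244, 243, 244, 243, 244, 242, 242, 179, 185, 244, 243, 244, 244, 243, 244, 244, 243, 233, 226, 195, 164, 171, 167, 192, 38, 24, 29]
320 [28, 30, 29, 27, 20, 31, 24, 21, 27, 20, 30, 27, 97, 156, 207, 243, 242, 243, 243, 243, 244, 243, 244, 243, 244, 243, 236, 241, 170, 236, 245, 243, 244, 244, 243, 244, 243, 243, 243, 245, 237, 226, 200, 167, 169, 169, 186, 55, 31, 31]
330 [34, 25, 26, 30, 26, 27, 31, 20, 28, 30, 26, 23, 80, 147, 186, 242, 243, 243, 243, 244, 244, 244, 243, 243, 180, 233, 140, 242, 244, 243, 243, 244, 244, 243, 243, 243, 243, 243, 243, 243, 233, 225, 197, 164, 173, 166, 191, 37, 28, 23]
340 [30, 22, 25, 29, 23, 22, 25, 29, 27, 29, 30, 29, 30, 114, 161, 230, 242, 242, 243, 243, 242, 243, 244, 242, 242, 243, 242, 244, 244, 244, 244, 244, 243, 244, 244, 244, 244, 244, 244, 241, 225, 207, 174, 163, 174, 174, 131, 34, 29, 28]
```

carry_out:
  targets:
    - [[-0.5, 0.04, 0, 0, 0, 0, -0.1], [-0.8, 0.04, 0, 0, 0, 0, -0.1], [-0.8, 0.04, 0, 0, 0, 0, -0.1], [-0.8, 0.04, 0, 0, 0, 0, -0.1], [-0.8, 0.04, 0, 0, 0, 0, -0.1], [-0.8, 0.04, 0, 0, 0, 0, -0.1], [-0.8, 0.04, 0, 0, 0, 0, -0.1], [-0.8, 0.04, 0, 0, 0, 0, -0.1], [-0.8, 0.04, 0, 0, 0, 0, -0.1], [-0.8, 0.04, 0, 0, 0, 0, -0.1]]

```text
clock: 37.15
eef_pos: [477.5, -256.7, 214.3]
eef_rot: [-179.8, -0.1, 94.7]
wrist_force: [0.8, 0.7, -0.7]
finger_gap: 59.6
finger_force: 43.3
```

carry_out:
  targets:
    - [[-0.8, 0.04, 0, 0, 0, 0, -0.1], [-0.8, 0.04, 0, 0, 0, 0, -0.1], [-0.4, 0.04, 0, 0, 0, 0, -0.1], [0, 0, 0, 0, 0, 0, -0.1], [0, 0, 0, 0, 0, 0, -0.1], [0, 0, 0, 0, 0, 0, -0.1]]

```text
clock: 37.9
eef_pos: [492.7, -353.9, 216.7]
eef_rot: [-180.0, -0.0, 94.7]
wrist_force: [-0.2, 0.2, -0.6]
finger_gap: 59.3
finger_force: 43.3
```

Run:
```python
from h import *
go([494.8,-357.4,52],94.7)
```

```text
pos [ 492.7 -353.9  216.7] rot [-180.    -0.    94.7] F [-0.2  0.2 -0.6] gap 59.3 t 37.9 j6 -43
units [-0.076  0.036  3.294] az 0.01
```

carry_out:
  targets:
    - [[-0.08, 0.04, 0.5, 0, 0, 0, -0.1], [0, 0, 0.6, 0, 0, 0, -0.1], [0, 0, 0.6, 0, 0, 0, -0.1], [0, 0, 0.6, 0, 0, 0, -0.1], [0, 0, 0.4, 0, 0, 0, -0.1], [0, 0, 0.3, 0, 0, 0, -0.1], [0, 0, 0.15, 0, 0, 0, -0.1], [0, 0, 0, 0, 0, 0, -0.1], [0, 0, 0, 0, 0, 0, -0.1]]

```text
clock: 39.02
eef_pos: [495.8, -359.6, 60.3]
eef_rot: [179.9, 0.1, 94.7]
wrist_force: [-0.5, 0.4, -0.1]
finger_gap: 59.6
finger_force: 43.3
```

Run:
```python
from h import *
go([494.8,-357.4,41],94.7)
```

```text
pos [ 495.8 -359.6   60.3] rot [1.799e+02 1.000e-01 9.470e+01] F [-0.5  0.4 -0.1] gap 59.6 t 39.025 j6 -43
units [ 0.047 -0.017  0.386] az -0.0
```

```bash
cat >> h.py <<'E'
def avg(P,yaw=None,n=6):
    L=[]
    for i in range(n): r.read_camera('side'); L.append(r.state()['eef_pos'])
    L=np.array(L); s=r.state(); M=R.from_euler('xyz',[180,0,s['eef_rot'][2]],degrees=True).as_matrix(); p=L.mean(0)
    print('avg',p.round(1),'sd',L.std(0).round(1),'rot',np.round(s['eef_rot'],1),'F',np.round(s['wrist_force'],1),'gap',round(s['finger_gap'],1),'t',s['clock'])
    print('units',np.round(M.T@(np.array(P,float)-p)/50,3))
E
python3 - <<'E'
from h import *
avg([494.8,-357.4,41])
E
```

```text
avg [ 495.6 -359.5   60.1] sd [0.2 0.1 0.2] rot [180.    0.   94.7] F [-1.5  0.9 -0.2] gap 59.2 t 39.325
units [ 0.043 -0.012  0.382]
```

carry_out:
  targets:
    - [[0.04, -0.01, 0, 0, 0, 0, -0.1], [0, 0, 0.1, 0, 0, 0, -0.1], [0, 0, 0.1, 0, 0, 0, -0.1], [0, 0, 0, 0, 0, 0, -0.1]]

```text
clock: 39.83
eef_pos: [493.8, -356.6, 48.3]
eef_rot: [-179.9, -0.1, 94.7]
wrist_force: [1.1, 1.2, -0.2]
finger_gap: 59.5
finger_force: 43.3
```

carry_out:
  targets:
    - [[0, 0, 0.06, 0, 0, 0, -0.1], [0, 0, 0.06, 0, 0, 0, -0.1], [0, 0, 0, 0, 0, 0, -0.1]]

```text
clock: 40.2
eef_pos: [494.2, -357.0, 42.9]
eef_rot: [-180.0, -0.0, 94.7]
wrist_force: [-0.1, -0.5, 0.0]
finger_gap: 59.4
finger_force: 43.3
```

Run:
```python
from h import *
avg([494.8,-357.4,41],n=4)
```

```text
avg [ 494.5 -357.1   43.3] sd [0.1 0.1 0.1] rot [180.    0.   94.7] F [ 0.2 -1.  -0. ] gap 59.3 t 40.4
units [-0.006  0.006  0.046]
```

carry_out:
  targets:
    - [[0, 0, 0.03, 0, 0, 0, -0.1], [0, 0, 0, 0, 0, 0, -0.1]]

```text
clock: 40.65
eef_pos: [494.4, -357.1, 41.7]
eef_rot: [-180.0, -0.0, 94.7]
wrist_force: [-0.9, -0.6, -0.8]
finger_gap: 59.6
finger_force: 43.3
```

carry_out:
  targets:
    - [[0, 0, 0.03, 0, 0, 0, -0.1], [0, 0, 0, 0, 0, 0, -0.1]]

```text
clock: 40.9
eef_pos: [494.6, -357.3, 40.4]
eef_rot: [180.0, 0.0, 94.7]
wrist_force: [-0.4, -0.4, 0.1]
finger_gap: 59.5
finger_force: 43.4
```

carry_out:
  targets:
    - [[0, 0, 0.02, 0, 0, 0, -0.1], [0, 0, 0, 0, 0, 0, -0.1]]

```text
clock: 41.15
eef_pos: [494.6, -357.3, 40.3]
eef_rot: [180.0, 0.0, 94.7]
wrist_force: [-2.2, 0.3, 6.2]
finger_gap: 59.2
finger_force: 43.9
```

carry_out:
  targets:
    - [[0, 0, 0.02, 0, 0, 0, -0.1], [0, 0, 0, 0, 0, 0, -0.1]]

```text
clock: 41.4
eef_pos: [494.7, -357.4, 40.1]
eef_rot: [180.0, 0.0, 94.7]
wrist_force: [-4.8, 1.2, 10.7]
finger_gap: 59.3
finger_force: 44.3
```

carry_out:
  targets:
    - [[0, 0, -0.02, 0, 0, 0, 0.7], [0, 0, 0, 0, 0, 0, 0.7], [0, 0, 0, 0, 0, 0, 0.7], [0, 0, 0, 0, 0, 0, 0.7], [0, 0, -0.4, 0, 0, 0, 0.7], [0, 0, -0.7, 0, 0, 0, 0.7], [0, 0, -0.7, 0, 0, 0, 0.7], [0, 0, -0.7, 0, 0, 0, 0.7], [0, 0, -0.8, 0, 0, 0, 1], [0, 0, -0.8, 0, 0, 0, 1]]

```text
clock: 42.65
eef_pos: [494.5, -357.1, 247.3]
eef_rot: [179.9, 0.1, 94.7]
wrist_force: [-0.2, -0.3, -0.5]
finger_gap: 85.1
finger_force: 0.0
```

Run:
```python
from h import *
np.set_printoptions(precision=1,suppress=True)
go([423,-24,245],154.7)
for n in ('scene','wrist'):
    c=shot(n,'a_'+n+'.png')
    if n=='scene':
        x,y=proj(c,[[494.8,-357.4,59]])[0].astype(int); print(x,y)
        a=cv2.imread('pics/a_scene.png')[y-50:y+50,x-100:x+60]; cv2.imwrite('pics/z5.png',cv2.resize(a,None,fx=4.5,fy=4.5,interpolation=3))
    q=blobs(c,(0,0,225),(179,40,255),(0,0,640,480),60)
    for k in q:
        o=circ(c,k,59)
        if o[2]<45 and abs(o[0]-494)<60 and abs(o[1]+330)<80: print(n,o)
```

```text
pos [ 494.5 -357.1  247.3] rot [179.9   0.1  94.7] F [-0.2 -0.3 -0.5] gap 85.1 t 42.65 j6 -43
units [ 6.8 -0.9  0. ] az -8.73
450 315
scene (434.69561767578125, -275.72332763671875, 27.831375122070312)
scene (485.31903076171875, -359.0228271484375, 33.82461929321289)
wrist (494.66326904296875, -356.0455017089844, 27.78498077392578)
wrist (435.6783447265625, -266.85638427734375, 12.431112289428711)
```

carry_out:
  targets:
    - [[0.75, -0.1, 0, 0, 0, 0, 1], [0.75, -0.1, 0, 0, 0, 0, 1], [0.75, -0.1, 0, 0, 0, 0, 1], [0.75, -0.1, 0, 0, 0, 0, 1], [0.75, -0.1, 0, 0, 0, 0, 1], [0.75, -0.1, 0, 0, 0, 0, 1], [0.75, -0.1, 0, 0, 0, 0, 1], [0.75, -0.1, 0, 0, 0, 0, 1], [0.75, -0.1, 0, 0, 0, 0, 1], [0, 0, 0, 0, 0, 0, 1]]

```text
clock: 44.0
eef_pos: [421.4, -22.6, 244.8]
eef_rot: [180.0, -0.0, 94.9]
wrist_force: [-0.1, -0.6, -0.5]
finger_gap: 85.3
finger_force: 0.0
```

carry_out:
  targets:
    - [[0, 0, 0, 0, 0, -0.97, 1], [0, 0, 0, 0, 0, -0.97, 1], [0, 0, 0, 0, 0, -0.97, 1], [0, 0, 0, 0, 0, -0.97, 1], [0, 0, 0, 0, 0, -0.97, 1], [0, 0, 0, 0, 0, -0.97, 1], [0, 0, 0, 0, 0, -0.97, 1], [0, 0, 0, 0, 0, -0.97, 1], [0, 0, 0, 0, 0, -0.97, 1], [0, 0, 0, 0, 0, 0, 1]]

```text
clock: 45.25
eef_pos: [422.2, -25.2, 244.6]
eef_rot: [-180.0, 0.0, 154.6]
wrist_force: [-0.2, 0.4, 0.2]
finger_gap: 85.3
finger_force: 0.0
```

Run:
```python
from h import *
avg([423,-24,10],n=3)
c=shot('wrist','w14.png'); print(proj(c,[[423,-24,16]]))
for nm,lo,hi,z in(('white',(0,0,150),(179,50,255),16),('yellow',(18,90,80),(35,255,255),19),('red',(0,90,60),(15,255,255),24)):
    for q in blobs(c,lo,hi,(150,100,640,480),80):
        x,y,rr=circ(c,q,z)
        if rr<60 and 350<x<600: print(nm,(x,y),'r',rr)
```

```text
avg [422.2 -24.9 244.5] sd [0.  0.1 0. ] rot [-180.     0.   154.6] F [-0.4 -0.1  0. ] gap 85.1 t 45.4
units [-0.006  0.024  4.69 ]
[[319.7259203  202.82275577]]
white (560.6277465820312, -239.04241943359375) r 14.133780479431152
white (522.8548583984375, -199.97047424316406) r 18.759723663330078
white (438.1640930175781, -230.325927734375) r 39.16812515258789
white (422.7271423339844, -24.9552001953125) r 30.600984573364258
yellow (502.47332763671875, 20.719823837280273) r 33.15256881713867
red (502.19781494140625, -82.05722045898438) r 17.532434463500977
```

carry_out:
  newtons: 40
  targets:
    - [[0, 0.01, 0.8, 0, 0, 0, 1], [0, 0, 0.8, 0, 0, 0, 1], [0, 0, 0.8, 0, 0, 0, 1], [0, 0, 0.8, 0, 0, 0, 1], [0, 0, 0.8, 0, 0, 0, 1], [0, 0, 0.5, 0, 0, 0, 1], [0, 0, 0.3, 0, 0, 0, 1], [0, 0, 0.14, 0, 0, 0, 1], [0, 0, 0, 0, 0, 0, 1], [0, 0, 0, 0, 0, 0, 1]]

```text
clock: 46.7
eef_pos: [423.5, -24.1, -1.7]
eef_rot: [180.0, 0.1, 154.7]
wrist_force: [-0.3, -0.7, -0.3]
finger_gap: 85.3
finger_force: 0.0
```

carry_out:
  targets:
    - [[0, 0, 0, 0, 0, 0, -0.1], [0, 0, 0, 0, 0, 0, -0.1], [0, 0, 0, 0, 0, 0, -0.1], [0, 0, 0, 0, 0, 0, -0.1], [0, 0, 0, 0, 0, 0, -0.1], [0, 0, 0, 0, 0, 0, -0.1]]

```text
clock: 47.45
eef_pos: [423.2, -24.1, -1.6]
eef_rot: [180.0, 0.1, 154.7]
wrist_force: [-1.8, 0.8, 6.1]
finger_gap: 59.5
finger_force: 42.0
```

carry_out:
  targets:
    - [[0, 0, -0.2, 0, 0, 0, -0.1], [0, 0, -0.6, 0, 0, 0, -0.1], [0, 0, -0.6, 0, 0, 0, -0.1], [0, 0, -0.6, 0, 0, 0, -0.1], [0, 0, -0.6, 0, 0, 0, -0.1], [0, 0, -0.6, 0, 0, 0, -0.1], [0, 0, -0.6, 0, 0, 0, -0.1], [0, 0, -0.6, 0, 0, 0, -0.1], [0, 0, 0, 0, 0, 0, -0.1], [0, 0, 0, 0, 0, 0, -0.1]]

```text
clock: 48.7
eef_pos: [421.7, -23.9, 216.7]
eef_rot: [-180.0, -0.0, 154.7]
wrist_force: [-1.0, -0.6, -0.2]
finger_gap: 59.4
finger_force: 43.2
```

Run:
```python
from h import *
avg([449.4,-291.8,60],n=3)
```

```text
avg [421.2 -23.8 215.8] sd [0.1 0.  0.1] rot [-179.9   -0.2  154.7] F [ 0.9 -0.1  0.2] gap 59.2 t 48.85
units [-2.8   -4.605  3.117]
```

carry_out:
  targets:
    - [[-0.467, -0.767, 0, 0, 0, 0, -0.1], [-0.467, -0.767, 0, 0, 0, 0, -0.1], [-0.467, -0.767, 0, 0, 0, 0, -0.1], [-0.467, -0.767, 0, 0, 0, 0, -0.1], [-0.467, -0.767, 0, 0, 0, 0, -0.1], [-0.467, -0.767, 0, 0, 0, 0, -0.1], [0, 0, 0.7, 0, 0, 0, -0.1], [0, 0, 0.7, 0, 0, 0, -0.1], [0, 0, 0, 0, 0, 0, -0.1]]

```text
clock: 49.98
eef_pos: [447.5, -289.9, 142.7]
eef_rot: [179.9, -0.5, 154.7]
wrist_force: [-0.2, 0.3, 0.2]
finger_gap: 59.3
finger_force: 43.3
```

carry_out:
  targets:
    - [[0, 0, 0.6, 0, 0, 0, -0.1], [0, 0, 0.6, 0, 0, 0, -0.1], [0, 0, 0.4, 0, 0, 0, -0.1], [0, 0, 0.1, 0, 0, 0, -0.1], [0, 0, 0, 0, 0, 0, -0.1], [0, 0, 0, 0, 0, 0, -0.1]]

```text
clock: 50.72
eef_pos: [451.7, -292.5, 63.8]
eef_rot: [-180.0, 0.1, 154.7]
wrist_force: [-0.2, -0.3, 0.2]
finger_gap: 59.5
finger_force: 43.3
```

Run:
```python
from h import *
avg([449.4,-291.8,42],n=4)
```

```text
avg [ 451.4 -292.4   63.5] sd [0.2 0.1 0.2] rot [-1.800e+02  1.000e-01  1.547e+02] F [ 0.2 -0.9  0.5] gap 59.4 t 50.925
units [ 0.041 -0.006  0.429]
```

carry_out:
  targets:
    - [[0.04, -0.01, 0, 0, 0, 0, -0.1], [0, 0, 0.15, 0, 0, 0, -0.1], [0, 0, 0.1, 0, 0, 0, -0.1], [0, 0, 0, 0, 0, 0, -0.1]]

```text
clock: 51.42
eef_pos: [447.9, -291.0, 48.8]
eef_rot: [180.0, -0.1, 154.7]
wrist_force: [0.4, 0.9, -0.9]
finger_gap: 59.4
finger_force: 43.3
```

carry_out:
  targets:
    - [[0, 0, 0.06, 0, 0, 0, -0.1], [0, 0, 0.06, 0, 0, 0, -0.1], [0, 0, 0, 0, 0, 0, -0.1]]

```text
clock: 51.8
eef_pos: [448.4, -291.3, 43.5]
eef_rot: [180.0, -0.0, 154.7]
wrist_force: [0.9, 0.1, -0.1]
finger_gap: 59.4
finger_force: 43.3
```

Run:
```python
from h import *
avg([449.4,-291.8,42],n=4)
```

```text
avg [ 448.6 -291.5   43.8] sd [0.1 0.1 0.1] rot [-180.     0.   154.7] F [ 0.4 -0.2 -0.8] gap 59.3 t 52.0
units [-0.016  0.     0.036]
```

carry_out:
  targets:
    - [[-0.01, 0, 0.03, 0, 0, 0, -0.1], [0, 0, 0, 0, 0, 0, -0.1]]

```text
clock: 52.25
eef_pos: [449.0, -291.6, 42.2]
eef_rot: [180.0, -0.0, 154.7]
wrist_force: [-0.4, -1.4, 0.2]
finger_gap: 59.5
finger_force: 43.3
```

carry_out:
  targets:
    - [[0, 0, 0.03, 0, 0, 0, -0.1], [0, 0, 0, 0, 0, 0, -0.1]]

```text
clock: 52.5
eef_pos: [449.2, -291.8, 41.2]
eef_rot: [-180.0, 0.0, 154.7]
wrist_force: [-1.7, 1.3, 3.8]
finger_gap: 59.3
finger_force: 43.8
```

carry_out:
  targets:
    - [[0, 0, 0.02, 0, 0, 0, -0.1], [0, 0, 0, 0, 0, 0, -0.1]]

```text
clock: 52.75
eef_pos: [449.2, -291.8, 41.1]
eef_rot: [-180.0, -0.0, 154.7]
wrist_force: [-4.7, 2.8, 10.6]
finger_gap: 59.7
finger_force: 44.4
```

carry_out:
  targets:
    - [[0, 0, -0.03, 0, 0, 0, 0.7], [0, 0, 0, 0, 0, 0, 0.7], [0, 0, 0, 0, 0, 0, 0.7], [0, 0, 0, 0, 0, 0, 0.7], [0, 0, -0.4, 0, 0, 0, 0.7], [0, 0, -0.8, 0, 0, 0, 0.7], [0, 0, -0.8, 0, 0, 0, 0.7], [0, 0, -0.9, 0, 0, 0, -1], [0, 0, -0.9, 0, 0, 0, -1], [0, 0, -0.9, 0, 0, 0, -1]]

```text
clock: 54.0
eef_pos: [448.8, -291.5, 277.6]
eef_rot: [180.0, -0.0, 154.7]
wrist_force: [0.5, -0.4, -1.0]
finger_gap: 17.9
finger_force: 0.0
```

carry_out:
  targets:
    - [[0, 0, 0, 0, 0, -0.87, -1], [0, 0, 0, 0, 0, -0.87, -1], [0, 0, 0, 0, 0, -0.87, -1], [0, 0, 0, 0, 0, -0.87, -1], [0, 0, 0, 0, 0, -0.87, -1], [0, 0, 0, 0, 0, 0, -1]]

```text
clock: 54.75
eef_pos: [449.0, -291.6, 276.0]
eef_rot: [180.0, -0.0, -175.5]
wrist_force: [-0.6, -1.0, -0.3]
finger_gap: -0.2
finger_force: 0.0
```

Run:
```python
from h import *
np.set_printoptions(precision=2,suppress=True)
N=np.array([491,-311.5]);X=np.array([.082,-.9966]);Y=np.array([.9966,.082])
W=lambda x,y,z:[*(N+x*X+y*Y),z]
avg(W(145,-12,290),n=2)
def T(ph):
    L=np.array([105,36])+193.3*np.array([-np.cos(ph+.114),np.sin(ph+.114)]); s=4-14*(1-ph/1.5); return L+s*np.array([np.cos(ph),-np.sin(ph)])+[8,0]
ph=np.linspace(1.5,0,25); P=np.array([T(a) for a in ph]); print(P[0],P[12],P[-1])
d=np.diff(P,axis=0)/50; print(np.c_[-d[:,0],-d[:,1]].round(2).tolist())
c=shot('wrist','w15.png'); a=cv2.cvtColor(c['frame'],cv2.COLOR_RGB2BGR)
print(proj(c,[W(-23,-40,60),W(46,0,60),W(0,0,79)]))
for q in blobs(c,(0,0,225),(179,40,255),(0,0,640,480),60):
    o=circ(c,q,59)
    if o[2]<45: print(o)
s=shot('scene','s5.png');a=cv2.imread('pics/s5.png'); x,y=proj(s,[W(0,0,50)])[0].astype(int)
cv2.imwrite('pics/z6.png',np.hstack([cv2.resize(a[y-70:y+70,x-90:x+60],(400,373),interpolation=3),cv2.resize(cv2.cvtColor(c['frame'],cv2.COLOR_RGB2BGR)[0:373],(400,233)).repeat(1,0) if 0 else cv2.copyMakeBorder(cv2.resize(cv2.cvtColor(c['frame'],cv2.COLOR_RGB2BGR),(400,300)),0,73,0,0,0)]))
```

```text
avg [ 449.  -291.6  276.1] sd [0. 0. 0.] rot [ 180.    -0.  -175.5] F [-0.6  0.8 -0.1] gap -0.1 t 54.85
units [-0.58 -3.36 -0.28]
[121.63 225.13] [-14.72 185.04] [-89.05  57.99]
[[0.24, -0.01], [0.24, 0.0], [0.24, 0.02], [0.24, 0.03], [0.24, 0.05], [0.23, 0.06], [0.23, 0.08], [0.23, 0.09], [0.22, 0.1], [0.21, 0.12], [0.21, 0.13], [0.2, 0.15], [0.19, 0.16], [0.18, 0.17], [0.17, 0.18], [0.16, 0.19], [0.15, 0.2], [0.13, 0.21], [0.12, 0.22], [0.11, 0.23], [0.09, 0.24], [0.08, 0.24], [0.06, 0.25], [0.05, 0.25]]
[[318.23 204.61]
 [255.39 240.78]
 [296.28 246.18]]
(686.0475463867188, 74.87809753417969, 26.84268569946289)
(625.1126708984375, -66.766845703125, 22.950756072998047)
(596.4027099609375, -135.5631866455078, 17.661521911621094)
(522.518798828125, 73.002685546875, 17.758764266967773)
(526.681396484375, -260.11517333984375, 18.227754592895508)
(492.527587890625, -356.96240234375, 28.662466049194336)
(443.7654113769531, -296.4046936035156, 28.990833282470703)
(406.4994812011719, -214.5258331298828, 9.784306526184082)
```

View pics/z6.png

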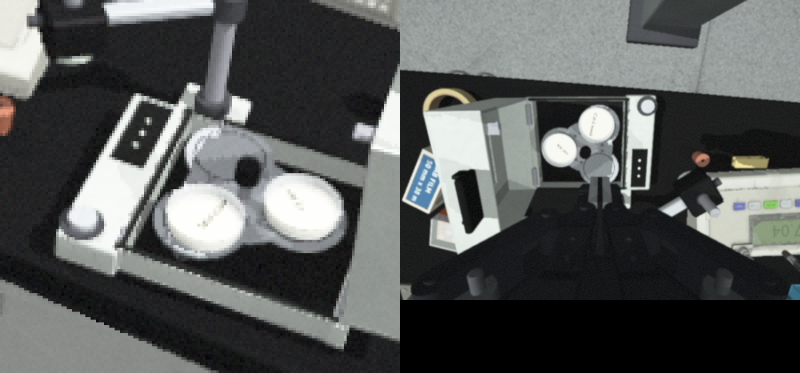

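z6: both dishes sit in their pockets (scene (205,218) and (302,205)), camera clear of the hood. The left dish's measured centre is a bit off, so I'll check numerically.

Run:
```python
from h import *
np.set_printoptions(precision=1,suppress=True)
N=np.array([491,-311.5]);X=np.array([.082,-.9966]);Y=np.array([.9966,.082])
W=lambda x,y,z:np.array([*(N+x*X+y*Y),z])
for n in('wrist','scene','side'):
    c=shot(n)
    for nm,P in(('B',W(-23,-39.8,59.3)),('A',W(46,0,59.3))):
        for thr in (170,200,225,235):
            g=c['frame'].min(2); m=(g>thr).astype(np.uint8)
            k=np.zeros_like(m); u=proj(c,[P])[0]; t=np.linspace(0,2*np.pi,40)
            cv2.fillPoly(k,[proj(c,[P+40*np.array([np.cos(a),np.sin(a),0]) for a in t]).astype(np.int32)],1)
            nl,l,st,ce=cv2.connectedComponentsWithStats(m*k)
            if nl<2: continue
            i=1+st[1:,4].argmax(); q=max(cv2.findContours((l==i).astype(np.uint8),0,1)[0],key=len)
            pts=plane(c,q.reshape(-1,2),59.3)[:,:2]; 
            print(n,nm,thr,'d centre',np.array(circ(c,q,59.3))-[P[0],P[1],0], 'mean',(plane(c,[ce[i]],59.3)[0,:2]-P[:2]))
```

```text
wrist B 170 d centre [-5.1 -6.2 31.9] mean [-5.5 -5. ]
wrist B 200 d centre [-4.9 -5.1 30.1] mean [-6.3 -4.6]
wrist B 225 d centre [-6.1 -4.7 28.6] mean [-7.3 -4. ]
wrist B 235 d centre [-8.2 -4.6 27.3] mean [-7.9 -3.8]
wrist A 170 d centre [-0.5 -0.6 30.7] mean [-1.5 -0.6]
wrist A 200 d centre [-0.6 -0.5 29.8] mean [-2.8  0.3]
wrist A 225 d centre [-2.8  0.4 28.3] mean [-4.   0.8]
wrist A 235 d centre [-4.9  1.8 26.6] mean [-4.5  0.8]
scene B 170 d centre [-5.6 -3.3 34.4] mean [-7.7 -6.4]
scene B 200 d centre [-8.  -5.4 31.9] mean [-8.  -6.1]
scene B 225 d centre [-6.4 -6.1 31.4] mean [-10.7  -5.4]
scene B 235 d centre [-5.4 -6.6 31.3] mean [-12.   -5.4]
scene A 170 d centre [-6.8 -2.2 34. ] mean [-7.2 -2.5]
scene A 200 d centre [-7.  -1.9 33.2] mean [-6.9 -3.1]
scene A 225 d centre [-7.6 -2.5 32.3] mean [-8.7 -2.9]
scene A 235 d centre [-6.6 -2.9 30.7] mean [-8.8 -2.6]
side B 170 d centre [ 0.9  1.9 42.1] mean [-5.1  0.2]
side B 200 d centre [-0.7  2.3 41.8] mean [-8.5 -0. ]
side B 225 d centre [-4.1 -6.2 32.9] mean [-10.6  -8.9]
side B 235 d centre [-14.2 -15.9  23.4] mean [-13.6 -17.9]
side A 170 d centre [ 20.9 -16.8  29.4] mean [ 23.1 -21.3]
side A 200 d centre [-18.2  11.9  16.7] mean [-19.3  13.4]
side A 225 d centre [-19.7  10.3  14.6] mean [-21.3   9.6]
side A 235 d centre [-26.    4.7   2.2] mean [-25.5   5. ]
```

carry_out:
  targets:
    - [[0, 0, 0.4, 0, 0, 0.87, 1], [0, 0, 0.4, 0, 0, 0.87, 1], [0, 0, 0.4, 0, 0, 0.87, 1], [0, 0, 0.4, 0, 0, 0.87, 1], [0, 0, 0.4, 0, 0, 0.87, 1], [0, 0, 0, 0, 0, 0, 1], [0, 0, 0, 0, 0, 0, 1], [0, 0, 0, 0, 0, 0, 1]]

```text
clock: 56.1
eef_pos: [449.8, -292.2, 177.6]
eef_rot: [-180.0, 0.1, 154.7]
wrist_force: [-0.7, -0.1, 0.4]
finger_gap: 85.8
finger_force: 0.0
```

```bash
cat > m.py <<'E'
from h import *
np.set_printoptions(precision=1,suppress=True)
N=np.array([491,-311.5]);X=np.array([.082,-.9966]);Y=np.array([.9966,.082])
W=lambda x,y,z:np.array([*(N+x*X+y*Y),z])
def meas(c,P,thrs=(170,200,225)):
    for thr in thrs:
        g=c['frame'].min(2); m=(g>thr).astype(np.uint8); k=np.zeros_like(m); t=np.linspace(0,2*np.pi,40)
        cv2.fillPoly(k,[proj(c,[P+42*np.array([np.cos(a),np.sin(a),0]) for a in t]).astype(np.int32)],1)
        nl,l,st,ce=cv2.connectedComponentsWithStats(m*k)
        if nl<2: continue
        i=1+st[1:,4].argmax(); q=max(cv2.findContours((l==i).astype(np.uint8),0,1)[0],key=len)
        print(thr,'d',np.array(circ(c,q,P[2]))-[P[0],P[1],0],'ell',cv2.fitEllipse(q))
E
python3 - <<'E'
from m import *
avg(W(-23,-39.8,160),n=2)
c=shot('wrist','w16.png')
for nm,P in(('B',W(-23,-39.8,59.3)),('A',W(46,0,59.3))): print(nm,proj(c,[P])); meas(c,P)
# expected ellipse of a flat dish top at the measured place
P=W(-23,-39.8,59.3)+[-5,-5,0]; t=np.linspace(0,6.28,60)
print('exp ell r30.5',cv2.fitEllipse(proj(c,[P+30.5*np.array([np.cos(a),np.sin(a),0]) for a in t]).astype(np.float32)))
print('knob',near(c,W(0,0,79),22,60,True))
E
```

```text
avg [ 449.7 -292.1  177.4] sd [0.1 0.  0.1] rot [-180.     0.1  154.7] F [-0.3 -0.6 -0.1] gap 85.6 t 56.2
units [0.  0.  0.3]
B [[318.6 229.8]]
170 d [-6.6 -4.  33.6] ell ((310.7257080078125, 225.2459259033203), (75.6334228515625, 78.91544342041016), 155.93145751953125)
200 d [-5.9 -4.9 31.7] ell ((310.8971252441406, 225.82266235351562), (73.77909088134766, 75.91243743896484), 123.76507568359375)
225 d [-6.4 -3.1 29.1] ell ((311.22369384765625, 223.17306518554688), (66.0420913696289, 73.25748443603516), 97.38922882080078)
A [[271.7 308. ]]
170 d [-1.5 -0.4 31.7] ell ((270.8509826660156, 306.04888916015625), (64.83476257324219, 71.8902816772461), 95.06240844726562)
200 d [-0.8 -0.6 30.6] ell ((270.8311462402344, 304.66253662109375), (59.027626037597656, 70.88427734375), 93.93026733398438)
225 d [-1.7  0.6 28.9] ell ((271.939208984375, 302.9737243652344), (54.3670768737793, 66.37104034423828), 103.03324127197266)
exp ell r30.5 ((310.1680603027344, 225.68875122070312), (74.80401611328125, 77.65377044677734), 96.14244842529297)
knob (array([318.6, 294. ]), [(array([317.8, 289.7]), np.int32(566))])
```

Dish B sits about 7 mm off its pocket (probably knocked aside after placing). Regrasping it.

carry_out:
  newtons: 30
  targets:
    - [[0.07, -0.13, 0.6, 0, 0, 0, 1], [0, 0, 0.7, 0, 0, 0, 1], [0, 0, 0.7, 0, 0, 0, 1], [0, 0, 0.4, 0, 0, 0, 1], [0, 0, 0.2, 0, 0, 0, 1], [0, 0, 0.06, 0, 0, 0, 1], [0, 0, 0, 0, 0, 0, 1]]

```text
clock: 57.12
eef_pos: [443.7, -296.5, 44.1]
eef_rot: [-180.0, 0.1, 154.7]
wrist_force: [0.4, 0.4, -0.2]
finger_gap: 85.7
finger_force: 0.0
```

carry_out:
  targets:
    - [[0, 0, 0, 0, 0, 0, 0.5], [0, 0, 0, 0, 0, 0, 0.3], [0, 0, 0, 0, 0, 0, 0.1], [0, 0, 0, 0, 0, 0, -0.1], [0, 0, 0, 0, 0, 0, -0.1], [0, 0, 0, 0, 0, 0, -0.1]]

```text
clock: 57.88
eef_pos: [443.8, -296.6, 44.5]
eef_rot: [-180.0, 0.1, 154.7]
wrist_force: [-0.6, 0.3, 5.6]
finger_gap: 59.3
finger_force: 31.5
```

carry_out:
  newtons: 40
  targets:
    - [[0, 0, -0.1, 0, 0, 0, -0.1], [0, 0, -0.3, 0, 0, 0, -0.1], [0, 0, 0, 0, 0, 0, -0.1], [0, 0, 0, 0, 0, 0, -0.1]]

```text
clock: 58.38
eef_pos: [443.0, -296.0, 63.5]
eef_rot: [-180.0, 0.0, 154.7]
wrist_force: [0.9, -0.9, -0.1]
finger_gap: 59.3
finger_force: 43.4
```

Run:
```python
from m import *
avg(W(-23,-39.8,44),n=3)
c=shot('wrist','w17.png'); s=r.state(); p=s['eef_pos']
g=c['frame'].min(2).astype(int)
for h in (15,17): 
    t=np.radians(154.7); u=np.array([np.cos(t),np.sin(t),0]); P=p+[0,0,h]; print(h,proj(c,[P+30.5*u,P-30.5*u,P]))
for col in (300,320,340): print(col,g[230:420:4,col].tolist())
```

```text
avg [ 442.8 -295.8   63. ] sd [0.1 0.  0.1] rot [180.   -0.1 154.7] F [ 0.4  0.6 -0.2] gap 59.0 t 58.525
units [-0.1  0.1  0.4]
15 [[317.3 249.3]
 [317.6 378.4]
 [317.5 318. ]]
17 [[317.3 251. ]
 [317.6 381.5]
 [317.5 320.5]]
300 [202, 220, 220, 169, 74, 130, 193, 240, 238, 238, 238, 238, 238, 238, 179, 158, 237, 206, 207, 160, 167, 211, 146, 228, 238, 237, 237, 238, 238, 237, 234, 213, 209, 166, 166, 170, 202, 103, 133, 158, 160, 185, 236, 234, 21, 20, 16, 21]
320 [118, 125, 93, 136, 122, 156, 235, 237, 238, 238, 238, 237, 238, 238, 238, 238, 237, 238, 238, 237, 237, 236, 237, 238, 238, 236, 237, 238, 238, 237, 227, 193, 160, 195, 155, 170, 160, 174, 2, 13, 13, 14, 9, 19, 21, 20, 15, 19]
340 [137, 138, 103, 134, 132, 131, 187, 239, 238, 236, 237, 238, 237, 237, 238, 238, 238, 238, 238, 238, 237, 238, 237, 238, 238, 238, 237, 236, 237, 237, 232, 212, 206, 161, 159, 168, 216, 91, 13, 11, 9, 11, 11, 21, 23, 19, 19, 25]
```

carry_out:
  targets:
    - [[-0.09, 0.13, 0, 0, 0, 0, -0.1], [0, 0, 0.1, 0, 0, 0, -0.1], [0, 0, 0.1, 0, 0, 0, -0.1], [0, 0, 0, 0, 0, 0, -0.1], [0, 0, 0, 0, 0, 0, -0.1]]

```text
clock: 59.2
eef_pos: [449.8, -292.1, 53.1]
eef_rot: [180.0, -0.0, 154.7]
wrist_force: [0.7, -0.2, -0.3]
finger_gap: 59.0
finger_force: 43.4
```

Run:
```python
from m import *
avg(W(-23,-39.8,44.5),n=3)
```

```text
avg [ 450.  -292.2   53.4] sd [0.1 0.  0.1] rot [-180.     0.   154.7] F [ 0.9 -0.2 -0.2] gap 58.9 t 59.35
units [0.  0.  0.2]
```

carry_out:
  targets:
    - [[0.01, 0, 0.06, 0, 0, 0, -0.1], [0, 0, 0.04, 0, 0, 0, -0.1], [0, 0, 0, 0, 0, 0, -0.1]]

```text
clock: 59.72
eef_pos: [449.2, -291.7, 47.9]
eef_rot: [180.0, -0.0, 154.7]
wrist_force: [-0.3, 0.5, -0.7]
finger_gap: 58.7
finger_force: 43.4
```

carry_out:
  targets:
    - [[0, 0, 0.05, 0, 0, 0, -0.1], [0, 0, 0, 0, 0, 0, -0.1]]

```text
clock: 59.98
eef_pos: [449.2, -291.8, 45.5]
eef_rot: [-180.0, -0.0, 154.7]
wrist_force: [-0.6, -0.9, -0.7]
finger_gap: 58.9
finger_force: 43.4
```

carry_out:
  targets:
    - [[0, 0, 0.03, 0, 0, 0, -0.1], [0, 0, 0, 0, 0, 0, -0.1]]

```text
clock: 60.22
eef_pos: [449.3, -291.9, 44.7]
eef_rot: [-180.0, -0.0, 154.7]
wrist_force: [-3.2, 0.8, 4.2]
finger_gap: 58.9
finger_force: 44.0
```

carry_out:
  targets:
    - [[0, 0, -0.01, 0, 0, 0, 0.5], [0, 0, 0, 0, 0, 0, 0.5], [0, 0, 0, 0, 0, 0, 0.8], [0, 0, 0, 0, 0, 0, 0.8], [0, 0, 0, 0, 0, 0, 1], [0, 0, -0.2, 0, 0, 0, 1], [0, 0, -0.8, 0, 0, 0, 1], [0, 0, -0.8, 0, 0, 0, 1], [0, 0, -0.8, 0, 0, 0, 1], [0, 0, 0, 0, 0, 0, 1]]

```text
clock: 61.48
eef_pos: [452.3, -293.8, 180.1]
eef_rot: [-179.9, 0.5, 154.7]
wrist_force: [-0.2, -0.5, 0.3]
finger_gap: 85.4
finger_force: 0.0
```

Run:
```python
from m import *
avg(W(-23,-39.8,180),n=2)
c=shot('wrist','w18.png')
for nm,P in(('B',W(-23,-39.8,59.3)),('A',W(46,0,59.3))): print(nm); meas(c,P)
```

```text
avg [ 450.3 -292.4  176.5] sd [0.6 0.4 1. ] rot [-180.     0.1  154.7] F [-1.  1. -0.] gap 85.4 t 61.575
units [ 0.   0.  -0.1]
B
170 d [ 1.3  0.1 31.1] ell ((319.2521057128906, 230.45364379882812), (75.26323699951172, 77.61407470703125), 88.25830078125)
200 d [ 1.1  0.1 30.4] ell ((319.2422180175781, 230.30308532714844), (73.45525360107422, 76.2314453125), 88.54267120361328)
225 d [-1.1  1.6 28.9] ell ((319.5418395996094, 227.23858642578125), (65.9890365600586, 72.87662506103516), 92.50702667236328)
A
170 d [-1.4 -0.4 31.7] ell ((270.4967956542969, 307.05267333984375), (65.02056121826172, 72.40521240234375), 95.02576446533203)
200 d [-0.8 -0.6 30.6] ell ((270.40765380859375, 305.6485595703125), (59.11245346069336, 71.6302261352539), 93.82518768310547)
225 d [-2.9  1.8 28.8] ell ((271.5233154296875, 303.9325866699219), (54.3764762878418, 66.9483413696289), 102.16630554199219)
```

B is now centred in its pocket. Next, the hood: rise, turn, go behind the lip.

carry_out:
  targets:
    - [[0, 0, -0.5, 0, 0, -0.87, -1], [0, 0, -0.5, 0, 0, -0.87, -1], [0, 0, -0.5, 0, 0, -0.87, -1], [0, 0, -0.5, 0, 0, -0.87, -1], [0, 0, -0.3, 0, 0, -0.87, -1], [-0.1, -0.67, 0, 0, 0, 0, -1], [-0.1, -0.67, 0, 0, 0, 0, -1], [-0.1, -0.67, 0, 0, 0, 0, -1], [-0.1, -0.67, 0, 0, 0, 0, -1], [-0.1, -0.67, 0, 0, 0, 0, -1]]

```text
clock: 62.88
eef_pos: [487.3, -457.2, 287.0]
eef_rot: [179.8, -0.2, -175.4]
wrist_force: [-0.7, -0.3, 0.5]
finger_gap: 0.2
finger_force: 0.0
```

carry_out:
  targets:
    - [[0, 0, 0, 0, 0, 0, -1], [0, 0, 0, 0, 0, 0, -1]]

```text
clock: 63.12
eef_pos: [487.2, -456.0, 287.7]
eef_rot: [179.8, -0.1, -175.4]
wrist_force: [-0.4, -0.4, 0.3]
finger_gap: -0.0
finger_force: 0.0
```

Run:
```python
from m import *
avg(W(140,-12,226),n=3)
c=shot('side','sd2.png')
# where is lip: expected lip edge points when open
print(r.state()['joint_pos'])
```

```text
avg [ 487.5 -455.8  288.9] sd [0.1 0.  0.4] rot [ 180.    -0.  -175.4] F [-0.8  0.4 -0. ] gap 0.0 t 63.275
units [-0.1  0.1  1.3]
[ -45.2   12.7   88.7    0.    78.6 -139.8]
```

carry_out:
  targets:
    - [[0, 0, 0.5, 0, 0, 0, -1], [0, 0, 0.5, 0, 0, 0, -1], [0, 0, 0.22, 0, 0, 0, -1], [0, 0, 0, 0, 0, 0, -1]]

```text
clock: 63.82
eef_pos: [487.5, -456.1, 228.1]
eef_rot: [179.9, -0.1, -175.4]
wrist_force: [-0.6, -0.2, 0.2]
finger_gap: 0.1
finger_force: 0.0
```

carry_out:
  targets:
    - [[0, 0.15, 0, 0, 0, 0, -1], [0, 0.15, 0, 0, 0, 0, -1], [0, 0.15, 0, 0, 0, 0, -1], [0, 0.15, 0, 0, 0, 0, -1], [0, 0, 0, 0, 0, 0, -1]]

```text
clock: 64.45
eef_pos: [485.8, -426.9, 229.8]
eef_rot: [-179.9, 0.1, -175.4]
wrist_force: [-0.1, -2.2, 2.9]
finger_gap: -0.3
finger_force: 1.3
```

```bash
cat >> m.py <<'E'
def T(ph,s0=0,s1=-9):
    L=np.array([105,36])+193.3*np.array([-np.cos(ph+.114),np.sin(ph+.114)]); s=s1+(s0-s1)*ph/1.5; return L+s*np.array([np.cos(ph),-np.sin(ph)])+[8,0]
def ix():
    p=r.state()['eef_pos']; d=p[:2]-N; return np.array([d@X,d@Y,p[2]])
E
python3 - <<'E'
from m import *
p=ix(); print(p)
ph=np.linspace(1.46,0,25); P=np.array([T(a) for a in ph]); print(P[0],P[10],P[18],P[-1])
P[0]=p[[0,2]]; d=np.diff(P,axis=0)/50; print(np.c_[-d[:,0],-d[:,1]].round(2).tolist())
E
```

```text
[114.6 -14.6 229.8]
[113.6 229.5] [  0.5 197.9] [-64.9 127.5] [-88.  58.]
[[0.26, 0.0], [0.24, 0.01], [0.24, 0.03], [0.23, 0.04], [0.23, 0.06], [0.23, 0.07], [0.22, 0.09], [0.22, 0.1], [0.21, 0.11], [0.21, 0.13], [0.2, 0.14], [0.19, 0.15], [0.18, 0.16], [0.17, 0.17], [0.16, 0.18], [0.15, 0.19], [0.14, 0.2], [0.12, 0.21], [0.11, 0.22], [0.1, 0.22], [0.08, 0.23], [0.07, 0.24], [0.06, 0.24], [0.04, 0.24]]
```

carry_out:
  targets:
    - [[0, 0.26, 0, 0, 0, 0, -1], [0, 0.24, 0.01, 0, 0, 0, -1], [0, 0.24, 0.03, 0, 0, 0, -1], [0, 0.23, 0.04, 0, 0, 0, -1], [0, 0.23, 0.06, 0, 0, 0, -1], [0, 0.23, 0.07, 0, 0, 0, -1], [0, 0.22, 0.09, 0, 0, 0, -1], [0, 0.22, 0.1, 0, 0, 0, -1]]

```text
clock: 65.45
eef_pos: [477.8, -333.0, 208.5]
eef_rot: [180.0, -0.0, -175.4]
wrist_force: [0.7, -2.3, -0.5]
finger_gap: -0.0
finger_force: 1.0
```

Run:
```python
from m import *
p=ix(); s=r.state(); print(p,s['wrist_force'],s['joint_pos'])
print(T(1.46*16/24))
c=shot('side','sd3.png'); c2=shot('scene','s6.png')
```

```text
[ 20.3 -14.9 208.5] [ 0.7 -2.3 -0.5] [ -37.3    6.1  105.    -0.    68.9 -131.9]
[ 21.4 209.8]
```

carry_out:
  targets:
    - [[0, 0.21, 0.11, 0, 0, 0, -1], [0, 0.21, 0.13, 0, 0, 0, -1], [0, 0.2, 0.14, 0, 0, 0, -1], [0, 0.19, 0.15, 0, 0, 0, -1], [0, 0.18, 0.16, 0, 0, 0, -1], [0, 0.17, 0.17, 0, 0, 0, -1], [0, 0.16, 0.18, 0, 0, 0, -1], [0, 0.15, 0.19, 0, 0, 0, -1]]

```text
clock: 66.55
eef_pos: [472.0, -259.9, 146.7]
eef_rot: [180.0, -0.0, -175.4]
wrist_force: [0.6, -2.1, 0.6]
finger_gap: -0.1
finger_force: 0.9
```

Run:
```python
from m import *
p=ix(); s=r.state(); print(p,s['wrist_force'])
print(T(1.46*8/24))
```

```text
[-52.9 -14.7 146.7] [ 0.6 -2.1  0.6]
[-51.8 148.1]
```

carry_out:
  targets:
    - [[0, 0.14, 0.2, 0, 0, 0, -1], [0, 0.12, 0.21, 0, 0, 0, -1], [0, 0.11, 0.22, 0, 0, 0, -1], [0, 0.1, 0.22, 0, 0, 0, -1]]

```text
clock: 67.05
eef_pos: [470.2, -236.7, 104.0]
eef_rot: [180.0, -0.0, -175.4]
wrist_force: [0.7, -1.7, 1.6]
finger_gap: 0.1
finger_force: 0.9
```

Run:
```python
from m import *
avg(W(-88,-15,58),n=3); p=ix(); print(p, T(1.46*4/24))
s=shot('scene'); 
# hood top near/far front corners predicted for phi, pixel positions + brightness just inside
ph=1.46*4/24
for f in (ph,ph+.4,ph+.8,1.5):
    q=[]
    for (a,b) in ((176,56),(160,56),(100,56)):
        x=105-(a*np.cos(f)-b*np.sin(f))*1; z=36+a*np.sin(f)+b*np.cos(f); x=105-a*np.cos(f)+b*np.sin(f)
        q.append(W(x,-80,z))
    u=proj(s,q).round().astype(int); print(round(f,2),u.tolist(),[s['frame'][v,w].tolist() for w,v in u])
```

```text
avg [ 469.1 -235.7  103. ] sd [0.1 0.2 0.6] rot [ 179.9   -0.1 -175.4] F [-1.5 -0.1  1.7] gap -0.3 t 67.2
units [-0.   0.2  0.9]
[-77.  -15.5 103.7] [-75.4 105.4]
0.24 [[397, 301], [404, 304], [432, 319]] [[250, 252, 251], [247, 250, 248], [241, 245, 242]]
0.64 [[425, 288], [431, 294], [453, 315]] [[247, 250, 248], [242, 245, 245], [254, 254, 253]]
1.04 [[464, 287], [467, 294], [478, 319]] [[147, 154, 150], [209, 217, 215], [246, 249, 247]]
1.5 [[510, 301], [509, 308], [504, 332]] [[24, 21, 21], [28, 30, 28], [33, 34, 33]]
```

carry_out:
  targets:
    - [[0, 0.08, 0.22, 0, 0, 0, -1], [0, 0.07, 0.22, 0, 0, 0, -1], [0, 0.05, 0.22, 0, 0, 0, -1], [0, 0.02, 0.16, 0, 0, 0, -1], [0, 0, 0, 0, 0, 0, -1]]

```text
clock: 67.88
eef_pos: [468.4, -225.3, 62.5]
eef_rot: [179.9, -0.1, -175.4]
wrist_force: [0.6, 0.3, 0.3]
finger_gap: -0.1
finger_force: 0.1
```

carry_out:
  targets:
    - [[0, 0, 0.06, 0, 0, 0, -1], [0, 0, 0, 0, 0, 0, -1]]

```text
clock: 68.12
eef_pos: [468.9, -225.9, 60.4]
eef_rot: [180.0, -0.0, -175.4]
wrist_force: [-0.2, -0.4, -0.1]
finger_gap: 0.4
finger_force: 0.0
```

carry_out:
  targets:
    - [[0, 0, 0.06, 0, 0, 0, -1], [0, 0, 0, 0, 0, 0, -1]]

```text
clock: 68.38
eef_pos: [469.5, -226.1, 58.0]
eef_rot: [-180.0, 0.0, -175.4]
wrist_force: [-0.7, 0.6, 3.6]
finger_gap: -0.1
finger_force: 1.7
```

carry_out:
  targets:
    - [[0, 0, 0.05, 0, 0, 0, -1], [0, 0, 0, 0, 0, 0, -1]]

```text
clock: 68.62
eef_pos: [469.6, -226.2, 57.8]
eef_rot: [180.0, -0.0, -175.4]
wrist_force: [-7.1, 3.8, 20.6]
finger_gap: -0.2
finger_force: 9.8
```

carry_out:
  targets:
    - [[0, 0, 0.05, 0, 0, 0, -1], [0, 0, 0, 0, 0, 0, -1]]

```text
clock: 68.88
eef_pos: [469.7, -226.2, 57.6]
eef_rot: [180.0, -0.0, -175.4]
wrist_force: [-13.3, 7.5, 36.1]
finger_gap: -0.3
finger_force: 17.9
```

carry_out:
  targets:
    - [[0, 0, -0.16, 0, 0, 0, -1], [0, 0, 0, 0, 0, 0, -1]]

```text
clock: 69.12
eef_pos: [469.9, -226.5, 61.4]
eef_rot: [-179.9, 0.1, -175.4]
wrist_force: [-0.2, -0.5, 0.2]
finger_gap: 0.0
finger_force: 0.0
```

carry_out:
  targets:
    - [[0, 0, -0.1, 0, 0, 0, -1], [0, 0, -0.1, 0, 0, 0, -1], [0, 0, -0.1, 0, 0, 0, -1], [0, 0, 0, 0, 0, 0, -1], [0, 0, 0, 0, 0, 0, -1]]

```text
clock: 69.75
eef_pos: [469.2, -226.0, 75.7]
eef_rot: [180.0, -0.0, -175.4]
wrist_force: [-0.3, -0.0, 0.3]
finger_gap: 0.1
finger_force: 0.0
```

Run:
```python
from m import *
avg(W(-88,-15,58),n=2)
s=shot('scene','s7.png')
a=cv2.imread('pics/scene0.png').astype(int); b=cv2.imread('pics/s7.png').astype(int)
d=np.abs(a-b).max(2)
for f in (0,.15,.3):
    q=[W(105-a_*np.cos(f)+b_*np.sin(f),y,36+a_*np.sin(f)+b_*np.cos(f)) for a_,b_,y in((170,56,-80),(90,56,-82),(8,56,-80),(8,56,80),(8,56,0))]
    u=proj(s,q).round().astype(int); print(f,u.tolist(),[d[v-2:v+3,w-2:w+3].mean().round() for w,v in u])
print('hood area diff',d[300:360,400:480].mean(), (d[310:340,440:480]>40).mean())
```

```text
avg [ 469.2 -226.    75.6] sd [0. 0. 0.] rot [ 180.    -0.  -175.4] F [-0.6 -0.4 -0.2] gap 0.3 t 69.85
units [0.  0.  0.4]
0 [[389, 313], [427, 327], [469, 339], [486, 288], [478, 312]] [np.float64(1.0), np.float64(11.0), np.float64(11.0), np.float64(3.0), np.float64(2.0)]
0.15 [[395, 306], [433, 324], [473, 341], [490, 289], [482, 313]] [np.float64(11.0), np.float64(5.0), np.float64(4.0), np.float64(6.0), np.float64(4.0)]
0.3 [[403, 300], [439, 321], [477, 342], [494, 290], [486, 315]] [np.float64(60.0), np.float64(2.0), np.float64(4.0), np.float64(5.0), np.float64(4.0)]
hood area diff 6.88375 0.016666666666666666
```

carry_out:
  targets:
    - [[0, 0, -0.8, 0, 0, 0, -1], [0, 0, -0.8, 0, 0, 0, -1], [0, 0, -0.8, 0, 0, 0, -1], [0, 0, -0.8, 0, 0, 0, -1], [0, 0, -0.2, 0, 0, 0, -1], [0, 0, 0, 0, 0, 1, -0.3], [0, 0, 0, 0, 0, 1, -0.3], [0, 0, 0, 0, 0, 1, -0.3], [0, 0, 0, 0, 0, 1, -0.3], [0, 0, 0, 0, 0, 1, -0.3]]

```text
clock: 71.15
eef_pos: [468.5, -225.7, 244.0]
eef_rot: [-180.0, -0.2, 150.0]
wrist_force: [-0.3, -0.8, -0.1]
finger_gap: 29.7
finger_force: 0.0
```

carry_out:
  targets:
    - [[0, 0, 0, 0, 0, 1, -0.3], [0, 0, 0, 0, 0, 1, -0.3], [0, 0, 0, 0, 0, 1, -0.3], [0.21, 0.63, 0, 0, 0, 0, -0.3], [0.21, 0.63, 0, 0, 0, 0, -0.3], [0.21, 0.63, 0, 0, 0, 0, -0.3], [0, 0, 0, 0, 0, 0, -0.3], [0, 0, 0, 0, 0, 0, -0.3]]

```text
clock: 72.15
eef_pos: [521.2, -141.7, 244.6]
eef_rot: [-179.9, -0.1, 129.6]
wrist_force: [0.2, -0.5, 1.1]
finger_gap: 29.8
finger_force: 0.0
```

Run:
```python
from m import *
avg([522,-140.5,157],n=3)
c=shot('wrist','w19.png'); u=proj(c,[[522,-140.5,186]])[0]; print(u, r.state()['joint_pos'])
# bright pin top blob among dark camera body
g=c['frame'].min(2); x,y=u.astype(int); s=g[y-30:y+30,x-30:x+30]; m=(s>85).astype(np.uint8)
n,l,st,ce=cv2.connectedComponentsWithStats(m); print([(ce[i]+[x-30,y-30],st[i,4]) for i in range(1,n) if st[i,4]>15])
```

```text
avg [ 521.3 -142.2  245.1] sd [0.1 0.1 0.2] rot [-180.    -0.   129.5] F [-0.3  0.8 -0.2] gap 30.1 t 72.3
units [0.  0.  1.8]
[321.4 255.3] [-17.9   0.  107.4  -0.   72.6 -57.4]
[(array([319.8, 247.9]), np.int32(531)), (array([319.4, 274.6]), np.int32(472)), (array([296. , 281.1]), np.int32(84))]
```

carry_out:
  targets:
    - [[0, 0.02, 0.5, 0, 0, 0, -0.3], [0, 0, 0.5, 0, 0, 0, -0.3], [0, 0, 0.5, 0, 0, 0, -0.3], [0, 0, 0.25, 0, 0, 0, -0.3], [0, 0, 0, 0, 0, 0, -0.6], [0, 0, 0, 0, 0, 0, -0.6], [0, 0, 0, 0, 0, 0, -0.6]]

```text
clock: 73.22
eef_pos: [522.7, -141.4, 158.9]
eef_rot: [-180.0, 0.0, 129.6]
wrist_force: [-2.7, -2.4, -1.0]
finger_gap: 17.0
finger_force: 1.7
```

Run:
```python
from m import *
avg([522,-140.5,157],n=2)
C=np.array([606.5,-242.5]); p=np.array(r.state()['eef_pos'])[:2]; yaw=129.5; th=np.degrees(np.arctan2(*(p-C)[::-1])); print(th,np.linalg.norm(p-C))
# rows: arc step 4.6 deg, yaw step 3.2
rows=[];q=p.copy()
for i in range(16):
    th+=4.6; n=C+134*np.array([np.cos(np.radians(th)),np.sin(np.radians(th))]); t=np.radians(yaw); d=n-q
    rows.append([round((d@[np.cos(t),np.sin(t)])/50,2),round((d@[np.sin(t),-np.cos(t)])/50,2)]); q=n; yaw+=3.2
print(rows, th,yaw,q)
```

```text
avg [ 522.6 -141.4  158.9] sd [0. 0. 0.] rot [-180.     0.   129.6] F [-3.5 -2.8 -0.7] gap 17.1 t 73.325
units [0. 0. 0.]
129.67650241861892 131.3277338206706
[[np.float64(0.04), np.float64(-0.22)], [np.float64(-0.01), np.float64(-0.21)], [np.float64(-0.02), np.float64(-0.21)], [np.float64(-0.03), np.float64(-0.21)], [np.float64(-0.03), np.float64(-0.21)], [np.float64(-0.04), np.float64(-0.21)], [np.float64(-0.04), np.float64(-0.21)], [np.float64(-0.05), np.float64(-0.21)], [np.float64(-0.05), np.float64(-0.21)], [np.float64(-0.06), np.float64(-0.21)], [np.float64(-0.06), np.float64(-0.21)], [np.float64(-0.07), np.float64(-0.2)], [np.float64(-0.07), np.float64(-0.2)], [np.float64(-0.08), np.float64(-0.2)], [np.float64(-0.08), np.float64(-0.2)], [np.float64(-0.09), np.float64(-0.2)]] 203.27650241861883 180.69999999999982 [ 483.4 -295.5]
```

carry_out:
  targets:
    - [[0.03, -0.22, 0, 0, 0, -0.465, -0.6], [-0.01, -0.21, 0, 0, 0, -0.465, -0.6], [-0.02, -0.21, 0, 0, 0, -0.465, -0.6], [-0.03, -0.21, 0, 0, 0, -0.465, -0.6], [-0.03, -0.21, 0, 0, 0, -0.465, -0.6], [-0.04, -0.21, 0, 0, 0, -0.465, -0.6], [-0.04, -0.21, 0, 0, 0, -0.465, -0.6], [-0.05, -0.21, 0, 0, 0, -0.465, -0.6]]

```text
clock: 74.32
eef_pos: [478.8, -210.7, 159.3]
eef_rot: [179.9, 0.1, 155.3]
wrist_force: [-1.3, 0.6, 0.4]
finger_gap: 17.1
finger_force: 0.7
```

carry_out:
  targets:
    - [[-0.05, -0.21, 0, 0, 0, -0.465, -0.6], [-0.06, -0.21, 0, 0, 0, -0.465, -0.6], [-0.06, -0.21, 0, 0, 0, -0.465, -0.6], [-0.07, -0.2, 0, 0, 0, -0.465, -0.6], [-0.07, -0.2, 0, 0, 0, -0.465, -0.6], [-0.08, -0.2, 0, 0, 0, -0.465, -0.6], [-0.08, -0.2, 0, 0, 0, -0.465, -0.6]]

```text
clock: 75.2
eef_pos: [482.5, -285.2, 159.1]
eef_rot: [180.0, 0.1, 177.7]
wrist_force: [-1.0, 1.3, -0.3]
finger_gap: 17.0
finger_force: 0.7
```

Run:
```python
from m import *
go([0,0,0]); C=np.array([606.5,-242.5]); p=np.array(r.state()['eef_pos'])[:2];yaw=r.state()['eef_rot'][2]%360; th=np.degrees(np.arctan2(*(p-C)[::-1]))%360; print(th,np.linalg.norm(p-C),r.state()['finger_force'])
rows=[];q=p.copy()
for i in range(9):
    th+=1.8; n=C+133.5*np.array([np.cos(np.radians(th)),np.sin(np.radians(th))]); t=np.radians(yaw); d=n-q
    rows.append([round((d@[np.cos(t),np.sin(t)])/50,3),round((d@[np.sin(t),-np.cos(t)])/50,3)]); q=n; yaw+=1
print(np.array(rows).tolist(), th)
```

```text
pos [ 482.5 -285.2  159.1] rot [180.    0.1 177.7] F [-1.   1.3 -0.3] gap 17.0 t 75.2 j6 -121
units [9.9 5.3 3.2] az None
198.995834152339 131.16861075139008 0.6937370449304581
[[0.012, -0.095], [-0.033, -0.077], [-0.034, -0.077], [-0.035, -0.076], [-0.036, -0.076], [-0.037, -0.075], [-0.038, -0.075], [-0.039, -0.074], [-0.04, -0.074]] 215.1958341523391
```

carry_out:
  targets:
    - [[-0.01, -0.09, 0, 0, 0, -0.15, -0.6], [-0.03, -0.08, 0, 0, 0, -0.15, -0.6], [-0.03, -0.08, 0, 0, 0, -0.15, -0.6], [-0.04, -0.08, 0, 0, 0, -0.15, -0.6], [-0.04, -0.08, 0, 0, 0, -0.15, -0.6], [0, 0, 0, 0, 0, 0, -0.6]]

```text
clock: 75.95
eef_pos: [488.9, -306.2, 158.2]
eef_rot: [-180.0, -0.0, -177.3]
wrist_force: [-0.1, 0.3, 0.0]
finger_gap: 17.5
finger_force: 0.0
```

carry_out:
  targets:
    - [[-0.04, -0.08, 0, 0, 0, -0.15, -0.6], [0, 0, 0, 0, 0, 0, -0.6]]

```text
clock: 76.2
eef_pos: [491.2, -310.0, 158.2]
eef_rot: [-180.0, 0.0, -176.3]
wrist_force: [-0.9, 0.0, -0.2]
finger_gap: 17.2
finger_force: 0.0
```

carry_out:
  targets:
    - [[-0.04, -0.08, 0, 0, 0, -0.15, -0.6], [0, 0, 0, 0, 0, 0, -0.6]]

```text
clock: 76.45
eef_pos: [493.6, -313.9, 158.3]
eef_rot: [-180.0, 0.0, -175.2]
wrist_force: [0.1, 0.1, -0.1]
finger_gap: 17.2
finger_force: 0.0
```

carry_out:
  targets:
    - [[-0.03, -0.06, 0, 0, 0, -0.1, -0.6], [0, 0, 0, 0, 0, 0, -0.6]]

```text
clock: 76.7
eef_pos: [494.1, -314.6, 158.2]
eef_rot: [179.8, -0.1, -174.5]
wrist_force: [-2.4, 6.3, 4.3]
finger_gap: 16.7
finger_force: 3.0
```

carry_out:
  targets:
    - [[-0.03, -0.06, 0, 0, 0, -0.1, -0.6], [0, 0, 0, 0, 0, 0, -0.6]]

```text
clock: 76.95
eef_pos: [494.2, -314.7, 158.0]
eef_rot: [179.4, -0.3, -173.8]
wrist_force: [-7.3, 14.1, 9.4]
finger_gap: 17.2
finger_force: 7.3
```

carry_out:
  targets:
    - [[-0.03, -0.06, 0, 0, 0, 0, -0.6], [0, 0, 0, 0, 0, 0, -0.6]]

```text
clock: 77.2
eef_pos: [494.2, -314.8, 157.9]
eef_rot: [179.1, -0.5, -173.8]
wrist_force: [-13.0, 21.1, 16.2]
finger_gap: 17.6
finger_force: 11.4
```

Inner stop reached. Back off, open and lift away.

carry_out:
  targets:
    - [[0.08, 0.13, 0, 0, 0, 0, -0.6], [0, 0, 0, 0, 0, 0, -0.6]]

```text
clock: 77.45
eef_pos: [493.4, -314.7, 158.2]
eef_rot: [179.9, -0.1, -173.8]
wrist_force: [-2.0, 6.4, 2.9]
finger_gap: 16.9
finger_force: 3.0
```

carry_out:
  targets:
    - [[0.01, 0.03, 0, 0, 0, 0, -0.4], [0, 0, 0, 0, 0, 0, -0.4], [0, 0, -0.3, 0, 0, 0, -0.4], [0, 0, -0.7, 0, 0, 0, -0.4], [0, 0, -0.8, 0, 0, 0, -0.4], [0, 0, -0.8, 0, 0, 0, -0.4], [0, 0, 0, 0, 0, 0, -0.4]]

```text
clock: 78.32
eef_pos: [495.8, -316.5, 294.7]
eef_rot: [-179.6, 0.5, -173.9]
wrist_force: [1.0, 0.5, -0.4]
finger_gap: 25.6
finger_force: 0.0
```

Run:
```python
from m import *
go([0,0,0]); c=shot('wrist','w20.png'); s=shot('scene','s9.png'); sd=shot('side','sd9.png')
P=np.array([494,-314,186]); print('pin pred',proj(c,[P])[0])
g=c['frame'].min(2); x,y=proj(c,[P])[0].astype(int); m=(g[y-25:y+25,x-25:x+25]>90).astype(np.uint8)
n,l,st,ce=cv2.connectedComponentsWithStats(m); print([(ce[i]+[x-25,y-25],st[i,4]) for i in range(1,n) if st[i,4]>15])
for nm,lo,hi,z in(('yellow',(18,90,80),(35,255,255),19),('red',(0,90,60),(12,255,255),24)):
    for f in('scene0.png','s9.png'):
        im=cv2.cvtColor(cv2.imread('pics/'+f),cv2.COLOR_BGR2RGB); cc=dict(s); cc['frame']=im
        for q in blobs(cc,lo,hi,(280,255,350,300),15): m=cv2.moments(q); print(nm,f,m['m10']/m['m00'],m['m01']/m['m00'])
a=cv2.imread('pics/scene0.png').astype(int);b=cv2.imread('pics/s9.png').astype(int);d=np.abs(a-b).max(2)
print('hood right part diff',d[310:355,440:485].mean())
```

```text
pos [ 495.8 -316.5  294.7] rot [-179.6    0.5 -173.9] F [ 1.   0.5 -0.4] gap 25.6 t 78.325 j6 -131
units [9.2 7.4 5.8] az None
pin pred [322.6 230.2]
[(array([324.4, 223.3]), np.int32(357)), (array([300.5, 235. ]), np.int32(153)), (array([325.8, 248.1]), np.int32(564))]
yellow scene0.png 298.39501312335955 273.1456692913386
yellow s9.png 298.46793516560956 271.1261451726568
red scene0.png 337.13112745098033 284.76348039215685
red s9.png 337.07179487179485 284.80384615384617
hood right part diff 6.58074074074074
```

Run:
```python
from h import *
for f in ('scene0.png','s2.png','s5.png','s9.png'):
    im=cv2.cvtColor(cv2.imread('pics/'+f),cv2.COLOR_BGR2HSV)[255:290,275:325]; m=cv2.inRange(im,(18,60,50),(38,255,255)); y,x=np.nonzero(m); print(f,len(x),x.min()+275,x.max()+275,y.min()+255,y.max()+255)
```

```text
scene0.png 301 285 312 262 279
s2.png 296 285 312 263 279
s5.png 294 285 312 263 279
s9.png 291 285 312 263 279
```

The clip and stopper haven't moved. Handing in.

```bash
python3 -c "
from bench import r
print(r.finish_job())"
```

```text
the job is handed in; nothing more can be done
None
```

The imager is loaded and handed in: carrier seated on the nest, both dishes on the bench in their pockets, hood shut and holding (the latch itself can't be seen), camera back at its inner stop, and stopper and clip not moved; one dish had shifted about 7 mm after placing, so I set it again.

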